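# Stow stoppered flasks in the empty cells of a shuttered crate

### The job

Stow all the stoppered flasks that stand on the worktop in the white eight-cell crate: fold its amber cover well back, find out by pressing on the grey shutter plates which cells are still empty (a plate with a stored jar under it hardly gives), and push each flask upright into an empty cell, fully down to the bottom. With the flasks all in, fold the cover forward again and leave it standing at 45 degrees over them, the red mark on its scale; leave the marker pen and the petri dish where they are.

Things in the scene. Friction and masses are not known exactly. Their poses are not given: they have to be found in the camera images.
- crate: White storage crate, 230 x 118 mm in plan (x, y), 73 mm high, fixed to the worktop. Origin: centre of its underside; x along its long side (4 cells), y from the cover's handle side to its hinge side (2 cells), z up. Square cells 50 mm wide inside, 56 mm apart, 6 mm walls. Each is closed by a grey shutter plate; three or four cells hold a 58 mm jar hidden under it, and only pressing tells which
- cover (a joint): Angle (rad) of the crate's stiff amber cover: 0 = closed, level over the cells; 2.3 = right back against its stop. Stays where left; takes 2 to 4 N at the handle. Hinge axis parallel to the crate's x. A 240 x 124 mm panel, 4 mm thick, 18 mm skirt below on three sides. The round scale at the near end of the hinge has its red mark at 45 degrees
- cover_handle (a point): Centre of the cover's handle: a round steel bar, 12 mm thick, 84 mm long, parallel to the hinge, held by two end arms 37 mm beyond the panel's free edge, in line with the panel; 162 mm from the hinge axis, 95 mm above the worktop when closed. Held by two fingers from above it turns in the grip as the cover swings
- cover_hinge (a point): Middle of the cover's hinge axis, at y = +63 mm, z = 93 mm in the crate's frame (fixed to the crate)
- flask0: Green glass conical flask with a rubber stopper, 95 mm high: base 40 mm in diameter and heavy, tapering from z = 12 mm to an 18 mm neck at z = 60 mm; stopper 22 mm in diameter from z = 69 mm to the top; 70 to 130 g. Origin: centre of its base, z up its axis. Stands on the worktop at the start (three or four of the four are there). Fully down in a cell its base is 10 mm above the crate's underside and 32 mm of it stand proud of the cell's mouth
- flask1: Green glass conical flask with a rubber stopper, 95 mm high: base 40 mm in diameter and heavy, tapering from z = 12 mm to an 18 mm neck at z = 60 mm; stopper 22 mm in diameter from z = 69 mm to the top; 70 to 130 g. Origin: centre of its base, z up its axis. Stands on the worktop at the start (three or four of the four are there). Fully down in a cell its base is 10 mm above the crate's underside and 32 mm of it stand proud of the cell's mouth
- flask2: Green glass conical flask with a rubber stopper, 95 mm high: base 40 mm in diameter and heavy, tapering from z = 12 mm to an 18 mm neck at z = 60 mm; stopper 22 mm in diameter from z = 69 mm to the top; 70 to 130 g. Origin: centre of its base, z up its axis. Stands on the worktop at the start (three or four of the four are there). Fully down in a cell its base is 10 mm above the crate's underside and 32 mm of it stand proud of the cell's mouth
- flask3: Green glass conical flask with a rubber stopper, 95 mm high: base 40 mm in diameter and heavy, tapering from z = 12 mm to an 18 mm neck at z = 60 mm; stopper 22 mm in diameter from z = 69 mm to the top; 70 to 130 g. Origin: centre of its base, z up its axis. Stands on the worktop at the start (three or four of the four are there). Fully down in a cell its base is 10 mm above the crate's underside and 32 mm of it stand proud of the cell's mouth
- cell0 (a point): Centre of a cell's mouth, level with the wall tops (number 1 of 4 along the crate's x, handle-side row). The cell's 48 mm square grey plate starts 1 mm lower, slides straight down under about 2.5 N and stays where left. Cell empty: it goes 62 mm down, to the bottom; jar beneath: it stops after about 4 mm
- cell1 (a point): Centre of a cell's mouth, level with the wall tops (number 2 of 4 along the crate's x, handle-side row). The cell's 48 mm square grey plate starts 1 mm lower, slides straight down under about 2.5 N and stays where left. Cell empty: it goes 62 mm down, to the bottom; jar beneath: it stops after about 4 mm
- cell2 (a point): Centre of a cell's mouth, level with the wall tops (number 3 of 4 along the crate's x, handle-side row). The cell's 48 mm square grey plate starts 1 mm lower, slides straight down under about 2.5 N and stays where left. Cell empty: it goes 62 mm down, to the bottom; jar beneath: it stops after about 4 mm
- cell3 (a point): Centre of a cell's mouth, level with the wall tops (number 4 of 4 along the crate's x, handle-side row). The cell's 48 mm square grey plate starts 1 mm lower, slides straight down under about 2.5 N and stays where left. Cell empty: it goes 62 mm down, to the bottom; jar beneath: it stops after about 4 mm
- cell4 (a point): Centre of a cell's mouth, level with the wall tops (number 1 of 4 along the crate's x, hinge-side row). The cell's 48 mm square grey plate starts 1 mm lower, slides straight down under about 2.5 N and stays where left. Cell empty: it goes 62 mm down, to the bottom; jar beneath: it stops after about 4 mm
- cell5 (a point): Centre of a cell's mouth, level with the wall tops (number 2 of 4 along the crate's x, hinge-side row). The cell's 48 mm square grey plate starts 1 mm lower, slides straight down under about 2.5 N and stays where left. Cell empty: it goes 62 mm down, to the bottom; jar beneath: it stops after about 4 mm
- cell6 (a point): Centre of a cell's mouth, level with the wall tops (number 3 of 4 along the crate's x, hinge-side row). The cell's 48 mm square grey plate starts 1 mm lower, slides straight down under about 2.5 N and stays where left. Cell empty: it goes 62 mm down, to the bottom; jar beneath: it stops after about 4 mm
- cell7 (a point): Centre of a cell's mouth, level with the wall tops (number 4 of 4 along the crate's x, hinge-side row). The cell's 48 mm square grey plate starts 1 mm lower, slides straight down under about 2.5 N and stays where left. Cell empty: it goes 62 mm down, to the bottom; jar beneath: it stops after about 4 mm
- marker: Bystander: blue marker pen, 132 x 13 x 15 mm, lying at the near edge of the worktop
- petri: Bystander: petri dish with red grains, 55 mm in diameter, 15 mm high; origin: centre of its underside
There are look-alikes about, which are no part of the job. Leave any pink look-alike of the flask0 alone.

How it is judged:
On the way, in this order (a step that is already met when the one before it is completed fails the run):
1. the cover is folded well back (more than 95 degrees) (value of joint cover above 1.66 rad), for 0.2 s.
2. every flask stands fully down in a cell while the cover is still back (more than 70 degrees) (x of flask0 in the frame of crate between -0.113 and 0.113 m and y of flask0 in the frame of crate between -0.057 and 0.057 m and z of flask0 in the frame of crate between 0 and 0.016 m and angle between each of flask0, flask1, flask2, flask3's own z axis and vertical below 0.3 rad and linear speed of each of flask0, flask1, flask2, flask3 below 0.03 m/s and x of flask1 in the frame of crate between -0.113 and 0.113 m and y of flask1 in the frame of crate between -0.057 and 0.057 m and z of flask1 in the frame of crate between 0 and 0.016 m and x of flask2 in the frame of crate between -0.113 and 0.113 m and y of flask2 in the frame of crate between -0.057 and 0.057 m and z of flask2 in the frame of crate between 0 and 0.016 m and x of flask3 in the frame of crate between -0.113 and 0.113 m and y of flask3 in the frame of crate between -0.057 and 0.057 m and z of flask3 in the frame of crate between 0 and 0.016 m and value of joint cover above 1.22 rad), for 0.2 s.
3. the cover stands at 45 degrees, within 7 degrees (value of joint cover between 0.663 and 0.908 rad), for 0.2 s.
At the end, for the whole second after the job is handed in: Every flask present stands upright (within 17 degrees) and still in a cell of the crate with its base no more than 6 mm above its lowest position, and the cover rests at 45 degrees, within 7 degrees (all of step 3 and x of flask0 in the frame of crate between -0.113 and 0.113 m and y of flask0 in the frame of crate between -0.057 and 0.057 m and z of flask0 in the frame of crate between 0 and 0.016 m and angle between each of flask0, flask1, flask2, flask3's own z axis and vertical below 0.3 rad and linear speed of each of flask0, flask1, flask2, flask3 below 0.03 m/s and x of flask1 in the frame of crate between -0.113 and 0.113 m and y of flask1 in the frame of crate between -0.057 and 0.057 m and z of flask1 in the frame of crate between 0 and 0.016 m and x of flask2 in the frame of crate between -0.113 and 0.113 m and y of flask2 in the frame of crate between -0.057 and 0.057 m and z of flask2 in the frame of crate between 0 and 0.016 m and x of flask3 in the frame of crate between -0.113 and 0.113 m and y of flask3 in the frame of crate between -0.057 and 0.057 m and z of flask3 in the frame of crate between 0 and 0.016 m and velocity of joint cover between -0.03 and 0.03 rad/s); the robot touches nothing.
It fails at once if the marker pen is moved by more than 40 mm (distance of marker from where it was at the start of the episode above 0.04 m).
It fails at once if the petri dish is moved by more than 40 mm (distance of petri from where it was at the start of the episode above 0.04 m).
Of stored0, stored1, stored2, stored3, stored4, stored5, stored6, stored7 only 3 to 4 are there at a start; the rules pass over those that are not, and their reading is None.
Of flask0, flask1, flask2, flask3 only 3 to 4 are there at a start; the rules pass over those that are not, and their reading is None.
At some moment in a run one of flask0, flask1, flask2, flask3 may be knocked a few centimetres aside while the robot is not near it.
Once in a run the grip may slacken for a moment while it holds something.
It also fails if it takes over 208 s, if anything falls off the work surface, if the arm or the gripper's body presses on something with over 40 N, if the wrist force passes 120 N, or if a joint passes its speed limit or range.

### The arm

A 6-joint arm with a two-finger parallel gripper is mounted at the origin on a cart in front of the work surface, level with it; the furniture and walls round the work are solid. World frame = base frame: x ahead of the robot, y to its left, z up, the work surface at z = 0. Lengths are in m, angles in rad, forces in N, time in s.
With the tool pointing down it reaches from about 0.35 to 0.85 m from the base axis. Payload 8.1 kg.
Tool frame: the origin (TCP) lies at the very end of the fingers, on their centre line; the grasp point (between the pads) lies 19 mm behind it; z points along the fingers, x is the direction in which the jaws open and shut, and the axes are right-handed (so a half turn about z gives the same grasp; the last joint's range is limited). The gripper opens to 93 mm and grips with 3 to 60 N. Pads are 15 mm wide; open, the fingers measure 128 mm over their backs; the gripper's body (75 mm by 188 mm) begins 65 mm behind the grasp point.
Start: joints at [1.151, 0.13, 1.488, -0, 1.523, -0.085], TCP at [0.197, 0.567, 0.219] pointing down, gripper open.
Joint ranges: [-2.96, 2.96], [-0.89, 2.26], [0.02, 2.5], [-1.34, 4.48], [0, 2.73], [-2.66, 2.66]. Speed limits (rad/s): [2.39, 2.39, 2.79, 3.14, 3.14, 3.14].

### API

Orientations are given as a unit quaternion [w, x, y, z].
In Python, from cell import get_state, vision, r gives the robot as it stands. The module is installed in compiled form; this text tells all that it offers.
- The arm moves only by the tool drive_tool, never from a script. Its argument "deltas" is a list of rows, each an object with "claw": the opening, from 0 (shut) to 1 (fully open); "translation": the shift along the tool's x, y, z in m, a list of three; "twist": the turn, a rotation vector about the tool's x, y, z in rad, a list of three. In form: [{"claw": claw, "translation": [dx, dy, dz], "twist": [rx, ry, rz]}, ...]. A call has 1 to 10 rows; each row shifts and turns the commanded pose from where the row before left it, along the tool's axes as they then stand; what a row does not reach is not made up. A row lasts 1/8 s, in which the tool goes at most 62.5 mm and 10.7 degrees, less where a joint would pass 70% of its speed; a pose out of reach is approached as far as the arm can. A call is refused whole if a number of a shift passes 0.0625 or a number of a turn 0.188, either way. A call with a gripper value outside its range is refused whole. The fingers move at their own pace and stop on an object; "newtons" is the grip in N (left out, the last holds). Time passes only in rows, so rows that do not move let the fingers close. It gives the time, the measured TCP pose, the force and the opening at its end, in the units of the state.
- get_state(): the state, without advancing time (a new reading comes with each control period).
- vision.grab_frame(name): name is "side" or "top"; returns the picture (420x560x3 uint8, red, green, blue); there is no depth.
- vision.camera_info(name): a dict with "fx", "fy", "cx", "cy" (pixels), "pose" (4x4, takes a point from camera to world coordinates). Camera axes: x right, y down, z forward; pixel columns grow to the right and rows downward; lengths in m; the calibration is good to about 2 mm. A picture is of the moment at which its call begins. camera_info takes no time and is no camera call.
- r.close_job(): hands the job in, once; it reports no verdict.
The state is a dict: "time": time; "joints": joint angles; "joint_velocities": joint speeds; "effort": joint torques, N m; "tool_pos": TCP position; "eef_rot": TCP orientation; "force": force on the tool from outside, world axes, zero at the start; "ft_torque": the same for the moment, N m; "width": finger opening in m.
Only numpy, scipy, OpenCV 4.12 (cv2) and the standard library are available. Lean on these libraries where they do the work, as an engineer would, in place of code of your own. Each camera call takes 0.05 s, during which the arm holds its last target.

## Working session

There is one attempt and no reset: what is moved stays moved. The work goes in short steps, Python scripts to look and compute and a tool call to move; the robot and the scene stay as the last step left them, time stands still between calls to the robot, and variables do not carry over. Pictures are saved under pics/ and viewed, and the job is handed in when it is done.

Besides the shell and the picture viewer there is one more tool, called after "Call:" as name(argument=value, ...), one argument or row to a line, values as JSON. drive_tool: Moves the arm, as the interface text tells. Its arguments: {"type":"object","properties":{"deltas":{"type":"array","items":{"type":"object","properties":{"claw":{"type":"number"},"translation":{"type":"array","items":{"type":"number"}},"twist":{"type":"array","items":{"type":"number"}}}}},"newtons":{"type":"number"}},"required":["deltas"]}

```bash
mkdir -p pics; python3 - <<'E'
from cell import get_state, vision, r
import cv2
s=get_state(); print(s)
for n in ("side","top"):
    im=vision.grab_frame(n); cv2.imwrite(f"pics/{n}0.png",im[:,:,::-1]); print(n,vision.camera_info(n))
E
```

```text
{'time': 0.0, 'joints': array([ 1.15059733e+00,  1.31121991e-01,  1.48926969e+00, -5.71244485e-06,
        1.52297170e+00, -8.54008612e-02]), 'joint_velocities': array([ 0.00034226,  0.0016779 , -0.00071198,  0.00081235,  0.00112841,
        0.00126213]), 'effort': array([ 2.56271014e-03, -5.59854412e+01, -4.91759169e+01,  7.69004412e-02,
        3.57978127e-02, -2.66049492e-04]), 'tool_pos': array([0.19690183, 0.56618505, 0.2176161 ]), 'eef_rot': array([ 4.52021847e-04,  8.15039023e-01,  5.79405390e-01, -7.61283996e-04]), 'force': array([ 0.15464805, -0.53933072,  0.5993467 ]), 'ft_torque': array([ 0.01000323,  0.0370715 , -0.0295371 ]), 'width': 0.09297911290285422}
side {'fx': 412.4041250277933, 'fy': 412.4041250277933, 'cx': 278.3873925614591, 'cy': 200.13904298929057, 'pose': array([[-0.99983281, -0.01816485, -0.00209423,  0.50765138],
       [-0.0090794 ,  0.59260937, -0.80543882,  0.70321768],
       [ 0.01587173, -0.80528515, -0.59267522,  0.63512682],
       [ 0.        ,  0.        ,  0.        ,  1.        ]])}
top {'fx': 442.8707782268575, 'fy': 442.8707782268575, 'cx': 279.7247187153224, 'cy': 210.27788197308948, 'pose': array([[-0.0026004 , -0.97463781,  0.22377305,  0.29130679],
       [-0.99999495,  0.00212586, -0.00236153, -0.05952148],
       [ 0.00182592, -0.22377806, -0.97463842,  1.00393711],
       [ 0.        ,  0.        ,  0.        ,  1.        ]])}
```

View pics/side0.png

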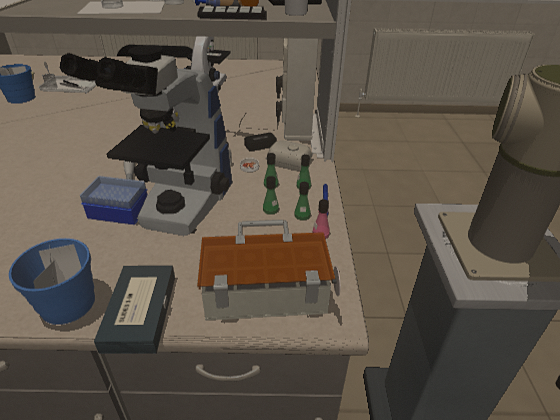

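View pics/top0.png

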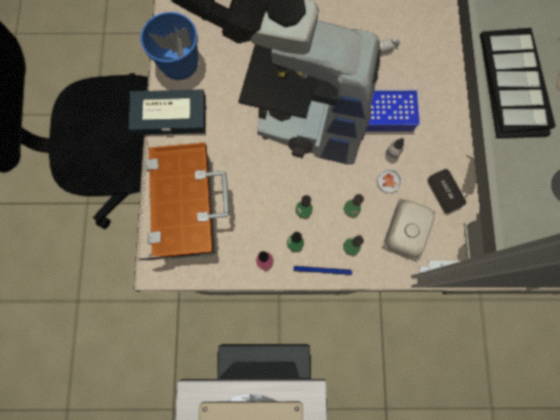

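```bash
cat > h.py <<'E'
import numpy as np, cv2
from cell import get_state, vision, r
from scipy.spatial.transform import Rotation as R
def cam(n):
    c=vision.camera_info(n); return c
def ray(n,u,v,z):
    c=cam(n); P=c["pose"]; d=P[:3,:3]@np.array([(u-c["cx"])/c["fx"],(v-c["cy"])/c["fy"],1]); o=P[:3,3]
    return o+d*(z-o[2])/d[2]
def proj(n,p):
    c=cam(n); P=c["pose"]; q=P[:3,:3].T@(np.asarray(p)-P[:3,3]); return c["fx"]*q[0]/q[2]+c["cx"], c["fy"]*q[1]/q[2]+c["cy"]
def tri(a,b):
    # a=(name,u,v)
    A=[];B=[]
    for n,u,v in (a,b):
        c=cam(n); P=c["pose"]; d=P[:3,:3]@np.array([(u-c["cx"])/c["fx"],(v-c["cy"])/c["fy"],1]); d/=np.linalg.norm(d)
        M=np.eye(3)-np.outer(d,d); A.append(M);B.append(M@P[:3,3])
    return np.linalg.lstsq(np.vstack(A),np.hstack(B),rcond=None)[0]
def shot(n,name,crop=None,k=1):
    im=vision.grab_frame(n)[:,:,::-1].copy()
    o=im
    if crop: u0,v0,u1,v1=crop; o=im[v0:v1,u0:u1]
    if k!=1: o=cv2.resize(o,None,fx=k,fy=k,interpolation=cv2.INTER_CUBIC)
    cv2.imwrite(f"pics/{name}.png",o); return im
def toolR(): 
    q=get_state()["eef_rot"]; return R.from_quat(np.r_[q[1:],q[0]]).as_matrix()
def to(p):
    s=get_state(); d=np.asarray(p)-s["tool_pos"]; return toolR().T@d
E
python3 - <<'E'
from h import *
t=cv2.imread("pics/top0.png"); s=cv2.imread("pics/side0.png")
cv2.imwrite("pics/t0z.png",cv2.resize(t[130:290,130:390],None,fx=3,fy=3,interpolation=cv2.INTER_CUBIC))
cv2.imwrite("pics/s0z.png",cv2.resize(s[140:340,180:380],None,fx=3.0,fy=3.0,interpolation=cv2.INTER_CUBIC))
print(toolR())
for n,im in (("top",t),("side",s)):
    hsv=cv2.cvtColor(im,cv2.COLOR_BGR2HSV)
    m=cv2.inRange(hsv,(40,80,25),(90,255,255))
    k,l,st,c=cv2.connectedComponentsWithStats(m)
    for i in range(1,k):
        if st[i,4]>20: print(n,"green",st[i],c[i])
    m=cv2.inRange(hsv,(5,150,80),(18,255,255))
    k,l,st,c=cv2.connectedComponentsWithStats(m)
    for i in range(1,k):
        if st[i,4]>300:
            cc=np.argwhere(l==i)[:,::-1].astype(np.float32); print(n,"amber",st[i],cv2.boxPoints(cv2.minAreaRect(cc)).tolist())
E
```

```text
[[ 3.28562882e-01  9.44481841e-01 -6.95421487e-04]
 [ 9.44480548e-01 -3.28563588e-01 -1.56939654e-03]
 [-1.71075671e-03 -1.41166618e-04 -9.99998527e-01]]
top green [345 201  15  14 113] [350.66371681 207.37168142]
top green [297 203  15  14 115] [304.65217391 209.7826087 ]
top green [288 238  15  13 120] [295.48333333 244.95      ]
top green [344 240  16  14 139] [350.62589928 247.23741007]
top amber [ 149  143   63  114 5915] [[145.4049835205078, 146.28134155273438], [205.5265655517578, 142.60043334960938], [212.2996063232422, 253.2265625], [152.1780242919922, 256.907470703125]]
side green [264 164  14  23 130] [270.28461538 173.66153846]
side green [297 166  14  22 168] [303.66666667 176.39285714]
side green [263 188  15  26 255] [269.74117647 202.32156863]
side green [295 194  15  26 258] [302.10465116 207.89147287]
side amber [ 197  233  138   53 5791] [[195.06549072265625, 237.28109741210938], [332.24542236328125, 231.71975708007812], [334.20458984375, 280.0457458496094], [197.024658203125, 285.6070861816406]]
```

View pics/t0z.png

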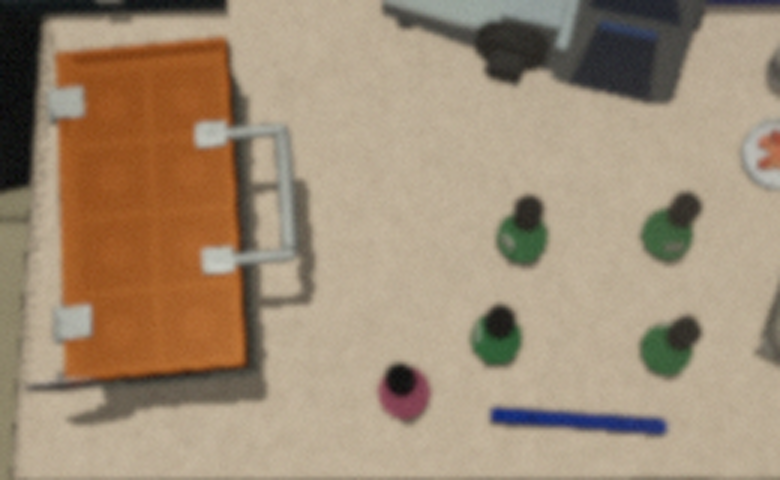

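View pics/s0z.png

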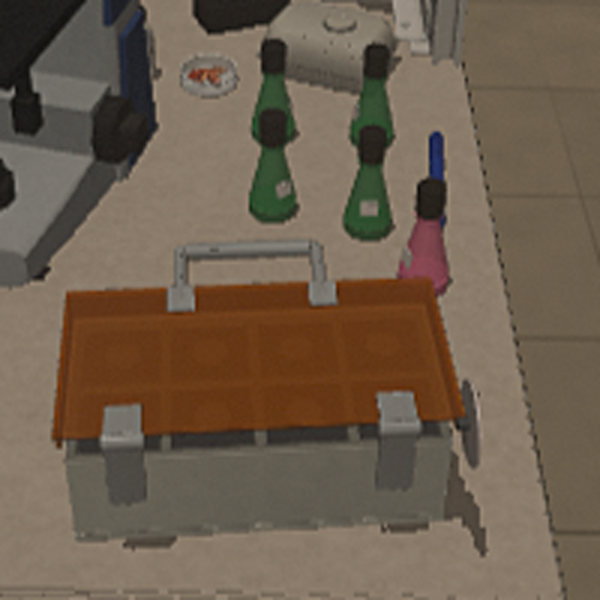

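```bash
cat >> h.py <<'E'
def stoppers(im,n,box):
    g=im.max(axis=2); u0,v0,u1,v1=box
    m=np.zeros(g.shape,np.uint8); m[v0:v1,u0:u1]=(g[v0:v1,u0:u1]<60)*255
    k,l,st,c=cv2.connectedComponentsWithStats(m)
    return [(c[i],st[i]) for i in range(1,k) if 25<st[i,4]<200]
E
python3 - <<'E'
from h import *
t=cv2.imread("pics/top0.png"); s=cv2.imread("pics/side0.png")
T=stoppers(t,"top",(250,185,380,280)); S=stoppers(s,"side",(255,145,340,225))
for c,st in T: print("T",c.round(1),st,ray("top",*c,0.084).round(4))
for c,st in S: print("S",c.round(1),st,ray("side",*c,0.084).round(4))
for z in [(56,52),(226,38),(245,365),(66,380),(281,127),(291,256)]:
    u,v=z[0]/3+130,z[1]/3+130
    print(z,ray("top",u,v,0.095).round(4))
for z in [(185,252),(315,244),(66,291),(434,280),(55,438),(460,418)]:
    u,v=z[0]/3+180,z[1]/3+140
    print("side",z,ray("side",u,v,0.095).round(4))
E
```

```text
T [305.5 201.4] [302 197   8  10  64] [ 0.5219 -0.1169  0.084 ]
T [357.1 200.3] [353 196   9   9  53] [ 0.5241 -0.2276  0.084 ]
T [296.1 237.5] [292 233   9  10  73] [ 0.4437 -0.0961  0.084 ]
T [356.9 241.3] [353 237   9  10  61] [ 0.4354 -0.2235  0.084 ]
T [263.2 256.3] [259 252   9  10  68] [ 0.4043 -0.0271  0.084 ]
S [261.6 146.6] [255 145  17   5  64] [ 0.5539 -0.2915  0.084 ]
S [270.6 158.7] [267 153   8  13  92] [ 0.5278 -0.2274  0.084 ]
S [305.1 160.5] [301 155   9  12  92] [ 0.4379 -0.2217  0.084 ]
S [270.6 182.5] [264 176  14  14 132] [ 0.5251 -0.1162  0.084 ]
S [303.7 187.9] [297 181  14  15 123] [ 0.4466 -0.0962  0.084 ]
S [323.1 205.8] [319 199  10  14 115] [ 0.4063 -0.0276  0.084 ]
(56, 52) [0.6411 0.223  0.095 ]
(226, 38) [0.6517 0.1002 0.095 ]
(245, 365) [0.4128 0.0788 0.095 ]
(66, 380) [0.4027 0.201  0.095 ]
(281, 127) [0.5839 0.0584 0.095 ]
(291, 256) [0.4893 0.049  0.095 ]
side (185, 252) [0.5801 0.0538 0.095 ]
side (315, 244) [0.4914 0.0427 0.095 ]
side (66, 291) [0.6545 0.0958 0.095 ]
side (434, 280) [0.4123 0.0782 0.095 ]
side (55, 438) [0.6408 0.2219 0.095 ]
side (460, 418) [0.4071 0.201  0.095 ]
```

Call:
drive_tool(
  deltas=[
    {"claw": 0.6,"translation": [0,0,-0.01],"twist": [0,0,-0.142]},
    {"claw": 0.6,"translation": [0,0,-0.01],"twist": [0,0,-0.142]},
    {"claw": 0.6,"translation": [0,0,-0.01],"twist": [0,0,-0.142]},
    {"claw": 0.6,"translation": [-0.045,0.024,0],"twist": [0,0,0]},
    {"claw": 0.6,"translation": [-0.045,0.024,0],"twist": [0,0,0]},
    {"claw": 0.6,"translation": [-0.045,0.024,0],"twist": [0,0,0]},
    {"claw": 0.6,"translation": [-0.045,0.024,0],"twist": [0,0,0]},
    {"claw": 0.6,"translation": [-0.045,0.024,0],"twist": [0,0,0]},
    {"claw": 0.6,"translation": [-0.045,0.024,0],"twist": [0,0,0]},
    {"claw": 0.6,"translation": [-0.045,0.024,0],"twist": [0,0,0]},
  ],
)

```text
time: 1.35
tool_pos: [0.3936, 0.2667, 0.2483]
eef_rot: [-0.0, 0.674, 0.739, -0.0]
force: [0.5, -1.2, 0.4]
width: 0.0557
```

Call:
drive_tool(
  deltas=[
    {"claw": 0.6,"translation": [-0.0455,0.0246,0],"twist": [0,0,0]},
    {"claw": 0.6,"translation": [-0.0455,0.0246,0],"twist": [0,0,0]},
    {"claw": 0.6,"translation": [-0.0455,0.0246,0],"twist": [0,0,0]},
    {"claw": 0.6,"translation": [-0.0455,0.0246,0],"twist": [0,0,0]},
    {"claw": 0.6,"translation": [-0.0455,0.0246,0],"twist": [0,0,0]},
    {"claw": 0.6,"translation": [0,0,0.05],"twist": [0,0,0]},
    {"claw": 0.6,"translation": [0,0,0.03],"twist": [0,0,0]},
    {"claw": 0.6,"translation": [0,0,0],"twist": [0,0,0]},
  ],
)

```text
time: 2.35
tool_pos: [0.5339, 0.0528, 0.1653]
eef_rot: [-0.002, 0.674, 0.738, -0.002]
force: [0.0, 0.3, 1.1]
width: 0.0561
```

```bash
python3 - <<'E'
from h import *
shot("side","s1",(180,140,380,340),3); shot("top","t1",(130,130,390,290),3); print(get_state()["tool_pos"])
E
```

```text
[0.53648318 0.05301749 0.16942297]
```

View pics/s1.png

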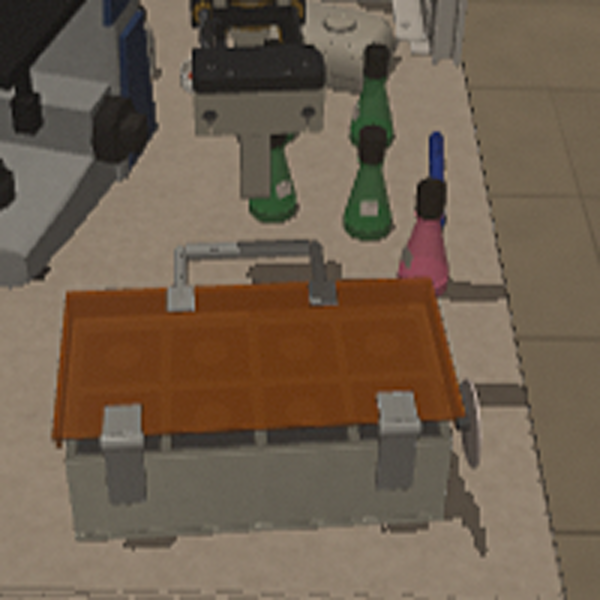

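View pics/t1.png

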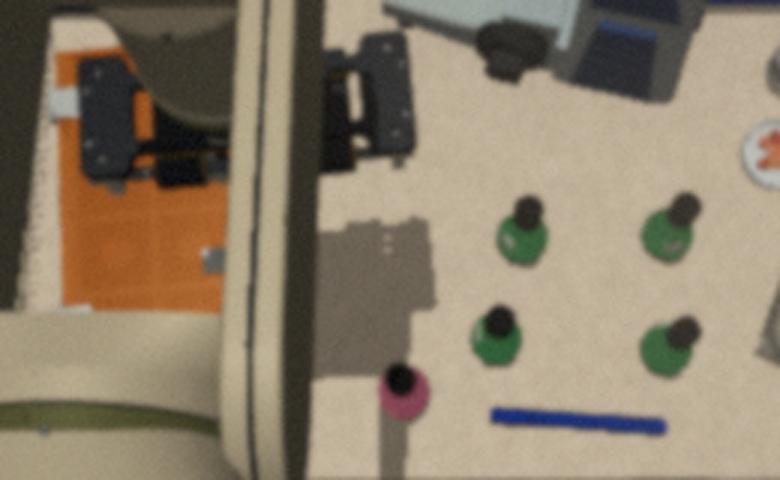

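Call:
drive_tool(
  deltas=[
    {"claw": 0.6,"translation": [0,0,0.04],"twist": [0,0,0]},
    {"claw": 0.6,"translation": [0,0,0.03],"twist": [0,0,0]},
    {"claw": 0.6,"translation": [0,0,0.021],"twist": [0,0,0]},
    {"claw": 0.0,"translation": [0,0,0],"twist": [0,0,0]},
    {"claw": 0.0,"translation": [0,0,0],"twist": [0,0,0]},
    {"claw": 0.0,"translation": [0,0,0],"twist": [0,0,0]},
    {"claw": 0.0,"translation": [0,0,0],"twist": [0,0,0]},
  ],
  newtons=15,
)

```text
time: 3.32
tool_pos: [0.5363, 0.0533, 0.0779]
eef_rot: [-0.0, 0.674, 0.739, 0.0]
force: [0.8, -0.1, -0.4]
width: 0.0206
```

Call:
drive_tool(
  deltas=[
    {"claw": 0.0,"translation": [0,0,0],"twist": [0,0,0]},
    {"claw": 0.0,"translation": [0,0,0],"twist": [0,0,0]},
    {"claw": 0.0,"translation": [0,0,0],"twist": [0,0,0]},
  ],
)

```text
time: 3.7
tool_pos: [0.5361, 0.0536, 0.0775]
eef_rot: [-0.0, 0.674, 0.739, 0.0]
force: [-0.6, 5.9, 1.6]
width: 0.0113
```

Call:
drive_tool(
  deltas=[
    {"claw": 0.0,"translation": [0.0018,0,-0.0242],"twist": [0,0,0]},
    {"claw": 0.0,"translation": [0.0054,0,-0.0237],"twist": [0,0,0]},
    {"claw": 0.0,"translation": [0.0089,0,-0.0226],"twist": [0,0,0]},
    {"claw": 0.0,"translation": [0.0122,0,-0.021],"twist": [0,0,0]},
    {"claw": 0.0,"translation": [0.0152,0,-0.0189],"twist": [0,0,0]},
    {"claw": 0.0,"translation": [0.0178,0,-0.0165],"twist": [0,0,0]},
    {"claw": 0.0,"translation": [0,0,0],"twist": [0,0,0]},
  ],
  newtons=25,
)

```text
time: 4.58
tool_pos: [0.5304, 0.1156, 0.206]
eef_rot: [-0.0, 0.674, 0.739, 0.0]
force: [-3.9, 0.3, 0.4]
width: 0.011
```

Call:
drive_tool(
  deltas=[
    {"claw": 0.0,"translation": [0.0201,0,-0.0136],"twist": [0,0,0]},
    {"claw": 0.0,"translation": [0.0219,0,-0.0105],"twist": [0,0,0]},
    {"claw": 0.0,"translation": [0.0232,0,-0.0071],"twist": [0,0,0]},
    {"claw": 0.0,"translation": [0.024,0,-0.0035],"twist": [0,0,0]},
    {"claw": 0.0,"translation": [0.0243,0,0.0001],"twist": [0,0,0]},
    {"claw": 0.0,"translation": [0.024,0,0.0037],"twist": [0,0,0]},
    {"claw": 0.0,"translation": [0.0232,0,0.0073],"twist": [0,0,0]},
    {"claw": 0.0,"translation": [0.0218,0,0.0107],"twist": [0,0,0]},
    {"claw": 0.0,"translation": [0,0,0],"twist": [0,0,0]},
  ],
)

```text
time: 5.7
tool_pos: [0.5147, 0.2984, 0.2176]
eef_rot: [0.0, 0.674, 0.739, 0.002]
force: [3.2, 4.4, 2.7]
width: 0.0113
```

```bash
python3 - <<'E'
from h import *
shot("side","s2",(150,100,420,340),2.5); print(get_state())
E
```

```text
{'time': 5.75, 'joints': array([ 4.37827403e-01,  1.13501143e-01,  1.50790207e+00,  1.07880975e-03,
        1.51702917e+00, -1.22553599e+00]), 'joint_velocities': array([-0.00912169, -0.00806186,  0.00280979,  0.00058365,  0.00745262,
       -0.0034142 ]), 'effort': array([-6.47131205e-01, -5.27406514e+01, -4.56236923e+01, -9.27247759e-01,
        1.59626786e+00,  2.50424724e-02]), 'tool_pos': array([0.51479753, 0.2979731 , 0.21785515]), 'eef_rot': array([1.08947527e-04, 6.73653685e-01, 7.39045280e-01, 1.66586550e-03]), 'force': array([2.93057007, 5.23615747, 1.83407098]), 'ft_torque': array([ 0.82697796, -0.52258593, -0.09894972]), 'width': 0.011307118814501372}
```

View pics/s2.png

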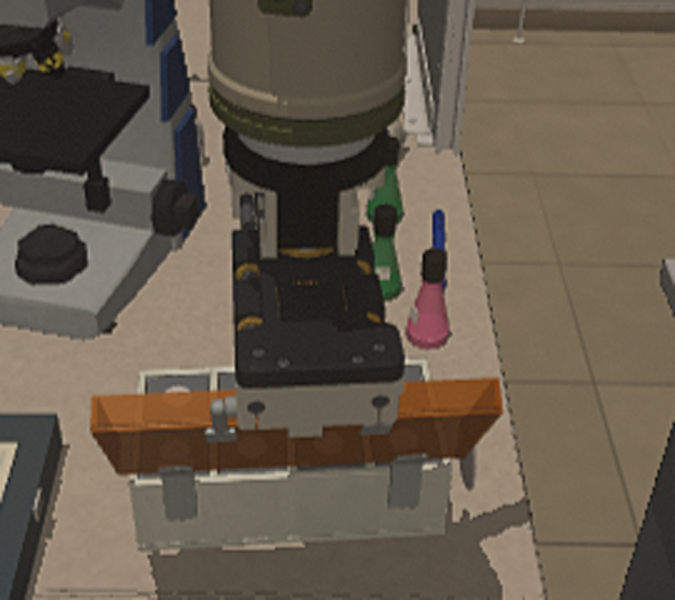

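Call:
drive_tool(
  deltas=[
    {"claw": 0.25,"translation": [0,0,0],"twist": [0,0,0]},
    {"claw": 0.25,"translation": [0,0,0],"twist": [0,0,0]},
    {"claw": 0.25,"translation": [0,0,-0.03],"twist": [0,0,0]},
    {"claw": 0.25,"translation": [0,0,-0.04],"twist": [0,0,0]},
    {"claw": 0.25,"translation": [-0.04,0,0],"twist": [0,0,0]},
    {"claw": 0.1,"translation": [-0.06,0,0],"twist": [0,0,0]},
    {"claw": 0,"translation": [-0.06,0,0],"twist": [0,0,0.17]},
  ],
)

```text
time: 6.62
tool_pos: [0.5284, 0.1349, 0.2872]
eef_rot: [-0.0, 0.735, 0.678, -0.0]
force: [0.4, -0.4, 0.4]
width: 0.0078
```

Call:
drive_tool(
  deltas=[
    {"claw": 0,"translation": [0,0,0],"twist": [0,0,0.175]},
    {"claw": 0,"translation": [0,0,0],"twist": [0,0,0.175]},
    {"claw": 0,"translation": [0,0,0],"twist": [0,0,0.175]},
    {"claw": 0,"translation": [0,0,0],"twist": [0,0,0.175]},
    {"claw": 0,"translation": [0,0,0],"twist": [0,0,0.175]},
    {"claw": 0,"translation": [0,0,0],"twist": [0,0,0.175]},
    {"claw": 0,"translation": [0,0,0],"twist": [0,0,0.175]},
    {"claw": 0,"translation": [0,0,0],"twist": [0,0,0.176]},
    {"claw": 0,"translation": [0,0,0],"twist": [0,0,0]},
  ],
)

```text
time: 7.75
tool_pos: [0.5285, 0.1362, 0.2871]
eef_rot: [0.0, 0.999, 0.046, -0.0]
force: [-0.1, 0.3, 0.4]
width: 0.0003
```

```bash
cat >> h.py <<'E'
C=np.array([0.5275,0.150]); XC=np.array([np.cos(.091),np.sin(.091)]); YC=np.array([-XC[1],XC[0]])
def cr(p): d=np.asarray(p)[:2]-C; return np.array([d@XC,d@YC])
def wc(x,y,z=0): return np.r_[C+x*XC+y*YC,z]
E
python3 - <<'E'
from h import *
shot("side","s3",(150,100,420,340),2.5); shot("top","t3"); s=get_state(); print(s["tool_pos"],s["force"],cr(s["tool_pos"])); print(toolR().round(3))
E
```

```text
[0.52854558 0.13627824 0.28720543] [ 0.19980554  0.95181385 -0.20198041] [-0.00020571 -0.01376   ]
[[ 0.995  0.095 -0.   ]
 [ 0.095 -0.995 -0.   ]
 [-0.001  0.    -1.   ]]
```

View pics/s3.png

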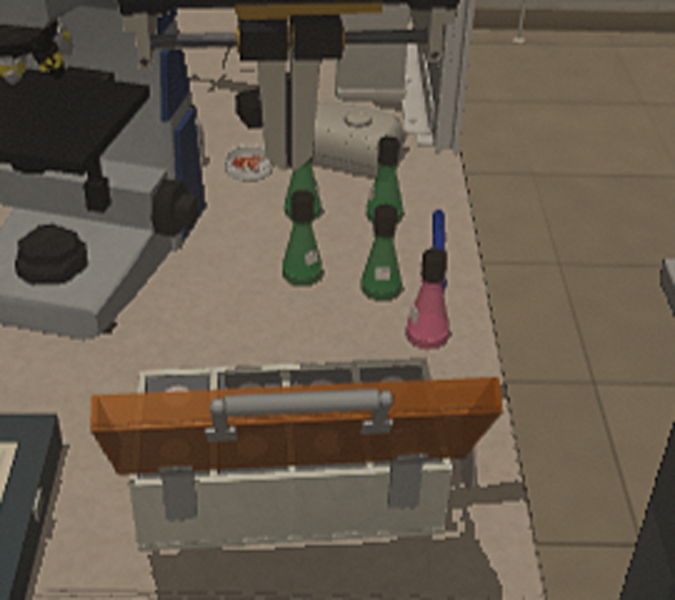

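View pics/t3.png

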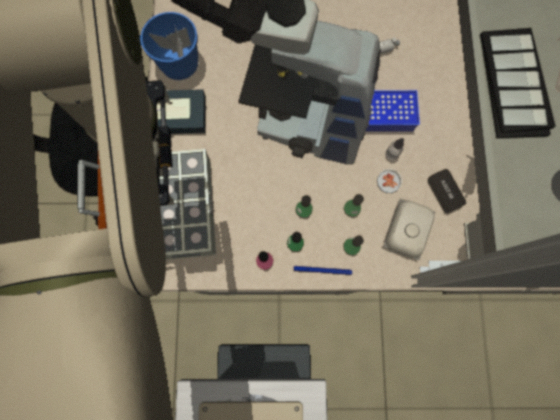

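Call:
drive_tool(
  deltas=[
    {"claw": 0,"translation": [-0.042,0.007,0.04],"twist": [0,0,0]},
    {"claw": 0,"translation": [-0.042,0.0075,0.05],"twist": [0,0,0]},
    {"claw": 0,"translation": [0,0,0.06],"twist": [0,0,0]},
    {"claw": 0,"translation": [0,0,0.052],"twist": [0,0,0]},
    {"claw": 0,"translation": [0,0,0.01],"twist": [0,0,0]},
    {"claw": 0,"translation": [0,0,0.006],"twist": [0,0,0]},
    {"claw": 0,"translation": [0,0,0.006],"twist": [0,0,0]},
    {"claw": 0,"translation": [0,0,0],"twist": [0,0,0]},
  ],
)

```text
time: 8.85
tool_pos: [0.4497, 0.1151, 0.0673]
eef_rot: [-0.0, 0.999, 0.046, 0.001]
force: [0.5, -0.2, -0.0]
width: 0.0008
```

Call:
drive_tool(
  deltas=[
    {"claw": 0,"translation": [0,0,0.004],"twist": [0,0,0]},
    {"claw": 0,"translation": [0,0,0],"twist": [0,0,0]},
  ],
)

```text
time: 9.1
tool_pos: [0.4491, 0.115, 0.0624]
eef_rot: [-0.0, 0.999, 0.046, 0.001]
force: [1.3, -0.1, 2.0]
width: 0.0005
```

```bash
python3 - <<'E'
from h import *
s=get_state(); print(s["tool_pos"],s["force"],cr(s["tool_pos"])) 
E
```

```text
[0.44914553 0.11500203 0.06243692] [ 1.26273098 -0.10044913  2.04674993] [-0.08121069 -0.02773274]
```

Call:
drive_tool(
  deltas=[
    {"claw": 0,"translation": [0,0,0.008],"twist": [0,0,0]},
    {"claw": 0,"translation": [0,0,0.004],"twist": [0,0,0]},
    {"claw": 0,"translation": [0,0,0],"twist": [0,0,0]},
    {"claw": 0,"translation": [0,0,0],"twist": [0,0,0]},
  ],
)

```text
time: 9.6
tool_pos: [0.4477, 0.1148, 0.0493]
eef_rot: [0.0, 0.999, 0.046, -0.001]
force: [1.1, -0.2, -0.8]
width: 0.0006
```

Call:
drive_tool(
  deltas=[
    {"claw": 0,"translation": [0,0,-0.04],"twist": [0,0,0]},
    {"claw": 0,"translation": [0.028,0,0],"twist": [0,0,0]},
    {"claw": 0,"translation": [0.027,0,0],"twist": [0,0,0]},
    {"claw": 0,"translation": [0,0,0.012],"twist": [0,0,0]},
    {"claw": 0,"translation": [0,0,0.008],"twist": [0,0,0]},
    {"claw": 0,"translation": [0,0,0.006],"twist": [0,0,0]},
    {"claw": 0,"translation": [0,0,0.004],"twist": [0,0,0]},
    {"claw": 0,"translation": [0,0,0],"twist": [0,0,0]},
    {"claw": 0,"translation": [0,0,0],"twist": [0,0,0]},
  ],
)

```text
time: 10.72
tool_pos: [0.5031, 0.12, 0.06]
eef_rot: [-0.0, 0.999, 0.046, 0.0]
force: [-0.3, -0.7, -0.5]
width: 0.0002
```

Call:
drive_tool(
  deltas=[
    {"claw": 0,"translation": [0,0,-0.03],"twist": [0,0,0]},
    {"claw": 0,"translation": [0.028,0,0],"twist": [0,0,0]},
    {"claw": 0,"translation": [0.028,0,0],"twist": [0,0,0]},
    {"claw": 0,"translation": [0,0,0.012],"twist": [0,0,0]},
    {"claw": 0,"translation": [0,0,0.008],"twist": [0,0,0]},
    {"claw": 0,"translation": [0,0,0.006],"twist": [0,0,0]},
    {"claw": 0,"translation": [0,0,0.004],"twist": [0,0,0]},
    {"claw": 0,"translation": [0,0,0],"twist": [0,0,0]},
    {"claw": 0,"translation": [0,0,0],"twist": [0,0,0]},
  ],
)

```text
time: 11.85
tool_pos: [0.5584, 0.125, 0.0678]
eef_rot: [0.0, 0.999, 0.046, 0.0]
force: [-37.2, -6.8, 70.4]
width: 0.0006
```

Call:
drive_tool(
  deltas=[
    {"claw": 0,"translation": [0,0,-0.03],"twist": [0,0,0]},
    {"claw": 0,"translation": [0.028,0,0],"twist": [0,0,0]},
    {"claw": 0,"translation": [0.028,0,0],"twist": [0,0,0]},
    {"claw": 0,"translation": [0,0,0.012],"twist": [0,0,0]},
    {"claw": 0,"translation": [0,0,0.008],"twist": [0,0,0]},
    {"claw": 0,"translation": [0,0,0.004],"twist": [0,0,0]},
    {"claw": 0,"translation": [0,0,0.002],"twist": [0,0,0]},
    {"claw": 0,"translation": [0,0,0],"twist": [0,0,0]},
    {"claw": 0,"translation": [0,0,0],"twist": [0,0,0]},
  ],
)

```text
time: 12.98
tool_pos: [0.6148, 0.1301, 0.0641]
eef_rot: [-0.0, 0.999, 0.046, 0.0]
force: [-0.4, -0.9, -0.1]
width: 0.0006
```

Call:
drive_tool(
  deltas=[
    {"claw": 0,"translation": [0,0,-0.03],"twist": [0,0,0]},
    {"claw": 0,"translation": [0,-0.028,0],"twist": [0,0,0]},
    {"claw": 0,"translation": [0,-0.028,0],"twist": [0,0,0]},
    {"claw": 0,"translation": [0,0,0.012],"twist": [0,0,0]},
    {"claw": 0,"translation": [0,0,0.008],"twist": [0,0,0]},
    {"claw": 0,"translation": [0,0,0.006],"twist": [0,0,0]},
    {"claw": 0,"translation": [0,0,0.002],"twist": [0,0,0]},
    {"claw": 0,"translation": [0,0,0],"twist": [0,0,0]},
    {"claw": 0,"translation": [0,0,0],"twist": [0,0,0]},
  ],
)

```text
time: 14.1
tool_pos: [0.6093, 0.1852, 0.0682]
eef_rot: [-0.0, 0.999, 0.045, -0.0]
force: [-12.8, -1.5, 20.9]
width: 0.0002
```

Cell7 has a jar. Try cell6.

Call:
drive_tool(
  deltas=[
    {"claw": 0,"translation": [0,0,-0.025],"twist": [0,0,0]},
    {"claw": 0,"translation": [-0.028,0,0],"twist": [0,0,0]},
    {"claw": 0,"translation": [-0.028,0,0],"twist": [0,0,0]},
    {"claw": 0,"translation": [0,0,0.012],"twist": [0,0,0]},
    {"claw": 0,"translation": [0,0,0.008],"twist": [0,0,0]},
    {"claw": 0,"translation": [0,0,0.004],"twist": [0,0,0]},
    {"claw": 0,"translation": [0,0,0.002],"twist": [0,0,0]},
    {"claw": 0,"translation": [0,0,0],"twist": [0,0,0]},
    {"claw": 0,"translation": [0,0,0],"twist": [0,0,0]},
  ],
)

```text
time: 15.22
tool_pos: [0.5541, 0.1802, 0.0681]
eef_rot: [0.0, 0.999, 0.045, -0.001]
force: [-18.9, -6.4, 32.4]
width: -0.0001
```

Call:
drive_tool(
  deltas=[
    {"claw": 0,"translation": [0,0,-0.025],"twist": [0,0,0]},
    {"claw": 0,"translation": [-0.028,0,0],"twist": [0,0,0]},
    {"claw": 0,"translation": [-0.028,0,0],"twist": [0,0,0]},
    {"claw": 0,"translation": [0,0,0.012],"twist": [0,0,0]},
    {"claw": 0,"translation": [0,0,0.008],"twist": [0,0,0]},
    {"claw": 0,"translation": [0,0,0.004],"twist": [0,0,0]},
    {"claw": 0,"translation": [0,0,0.002],"twist": [0,0,0]},
    {"claw": 0,"translation": [0,0,0],"twist": [0,0,0]},
    {"claw": 0,"translation": [0,0,0],"twist": [0,0,0]},
  ],
)

```text
time: 16.35
tool_pos: [0.4983, 0.1757, 0.064]
eef_rot: [-0.0, 0.999, 0.045, 0.0]
force: [0.5, 0.1, -0.9]
width: 0.0004
```

Call:
drive_tool(
  deltas=[
    {"claw": 0,"translation": [0,0,-0.06],"twist": [0,0,0]},
    {"claw": 0.2,"translation": [0,0.0,-0.06],"twist": [0,0,0]},
    {"claw": 0.5,"translation": [0,0.06,-0.03],"twist": [0,0,0]},
    {"claw": 0.5,"translation": [0,0.06,0],"twist": [0,0,0]},
    {"claw": 0.5,"translation": [0,0,0],"twist": [0,0,0]},
  ],
)

```text
time: 16.98
tool_pos: [0.5093, 0.0567, 0.2127]
eef_rot: [0.001, 0.999, 0.043, 0.001]
force: [-0.6, 0.6, -1.2]
width: 0.0357
```

```bash
python3 - <<'E'
from h import *
s=shot("side","s4",(150,100,420,340),2.5); t=shot("top","t4",(130,130,390,290),3)
T=stoppers(t,"top",(250,185,380,280)); S=stoppers(s,"side",(255,150,340,225))
for c,st in T: print("T",c.round(1),st,ray("top",*c,0.084).round(4))
for c,st in S: print("S",c.round(1),st,ray("side",*c,0.084).round(4))
print(get_state()["tool_pos"])
E
```

```text
T [305.6 201.4] [302 197   8  10  61] [ 0.522  -0.1171  0.084 ]
T [357.  200.2] [353 196   9   9  50] [ 0.5243 -0.2274  0.084 ]
T [296.2 237.5] [292 233   9  10  72] [ 0.4438 -0.0962  0.084 ]
T [356.8 241.3] [353 237   9   9  58] [ 0.4353 -0.2234  0.084 ]
T [262.9 256. ] [259 251   9  11  74] [ 0.4049 -0.0264  0.084 ]
S [287.3 161.2] [287 150   2  28  42] [ 0.4841 -0.2167  0.084 ]
S [305.1 160.4] [301 155   9  12  92] [ 0.4379 -0.2223  0.084 ]
S [303.6 187.9] [299 182  10  13 110] [ 0.4468 -0.0961  0.084 ]
S [323.1 205.9] [319 199  10  14 111] [ 0.4063 -0.0272  0.084 ]
[0.50856106 0.06000341 0.21181447]
```

View pics/s4.png

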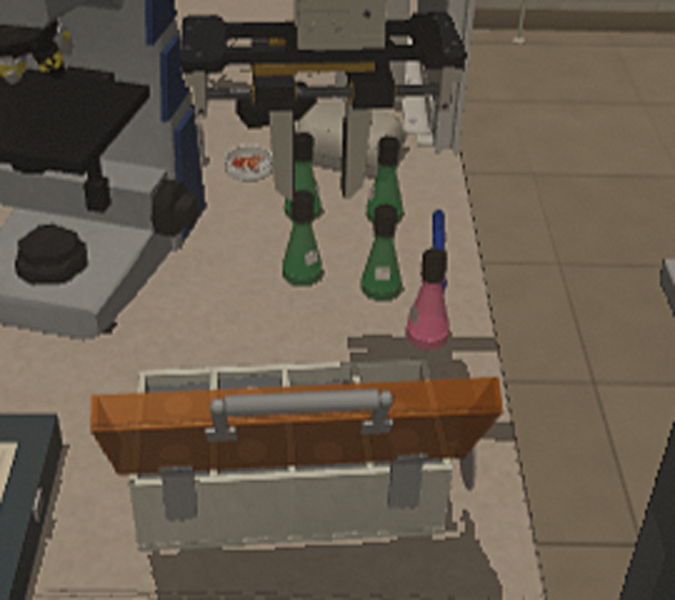

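View pics/t4.png

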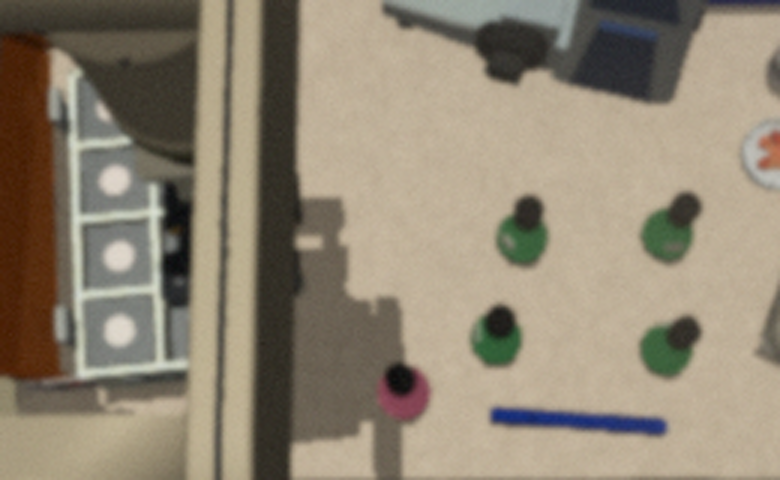

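```bash
python3 - <<'E'
from h import *
for u,v,z,e in [(119,331,.072,(-.084,.028)),(119,256,.064,(-.028,.028)),(114,180,.068,(.028,.028)),(79,376,.073,(-.115,.059))]:
    p=ray("top",130+(u+.5)/3-.5,130+(v+.5)/3-.5,z); print(p.round(4),cr(p).round(4),e)
E
```

```text
[0.441 0.173 0.072] [-0.0841  0.0308] (-0.084, 0.028)
[0.4971 0.1779 0.064 ] [-0.0277  0.0306] (-0.028, 0.028)
[0.5531 0.1836 0.068 ] [0.0285 0.0311] (0.028, 0.028)
[0.4089 0.1991 0.073 ] [-0.1136  0.0597] (-0.115, 0.059)
```

Call:
drive_tool(
  deltas=[
    {"claw": 0.6,"translation": [-0.0257,0.0499,0],"twist": [0,0,0]},
    {"claw": 0.6,"translation": [-0.0257,0.0499,0],"twist": [0,0,0]},
    {"claw": 0.6,"translation": [-0.0258,0.0499,0],"twist": [0,0,0]},
    {"claw": 0.6,"translation": [0,0,0.04],"twist": [0,0,0]},
    {"claw": 0.6,"translation": [0,0,0.035],"twist": [0,0,0]},
    {"claw": 0.6,"translation": [0,0,0],"twist": [0,0,0]},
    {"claw": 0.6,"translation": [0,0,0],"twist": [0,0,0]},
  ],
)

```text
time: 17.95
tool_pos: [0.4461, -0.0951, 0.138]
eef_rot: [0.0, 0.999, 0.046, 0.0]
force: [0.2, 0.2, 0.0]
width: 0.0562
```

```bash
python3 - <<'E'
from h import *
print(to([.4453,-.0961,.067])); print(toolR().round(3)[0])
s=shot("side","s5",(200,100,400,250),3)
E
```

```text
[-0.00092466  0.00095834  0.07102657]
[0.996 0.092 0.001]
```

View pics/s5.png

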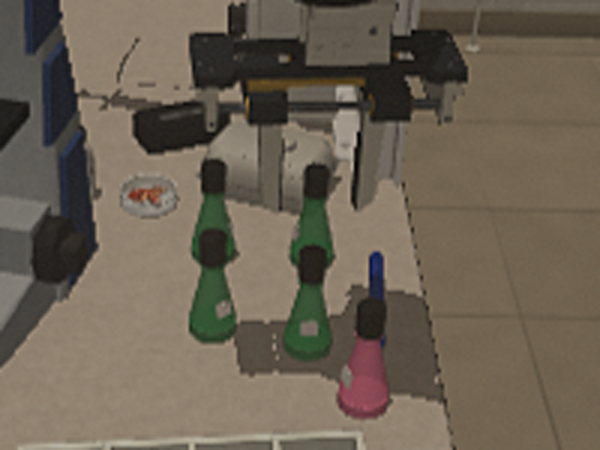

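Call:
drive_tool(
  deltas=[
    {"claw": 0.6,"translation": [-0.001,0.001,0.03],"twist": [0,0,0]},
    {"claw": 0.6,"translation": [0,0,0.025],"twist": [0,0,0]},
    {"claw": 0.6,"translation": [0,0,0.016],"twist": [0,0,0]},
    {"claw": 0.1,"translation": [0,0,0],"twist": [0,0,0]},
    {"claw": 0.1,"translation": [0,0,0],"twist": [0,0,0]},
    {"claw": 0.1,"translation": [0,0,0],"twist": [0,0,0]},
    {"claw": 0.1,"translation": [0,0,0],"twist": [0,0,0]},
    {"claw": 0.1,"translation": [0,0,0],"twist": [0,0,0]},
  ],
  newtons=25,
)

```text
time: 19.0
tool_pos: [0.4452, -0.0972, 0.0666]
eef_rot: [0.0, 0.999, 0.045, 0.001]
force: [1.1, 1.1, 3.6]
width: 0.0211
```

Call:
drive_tool(
  deltas=[
    {"claw": 0.1,"translation": [0,0,-0.03],"twist": [0,0,0]},
    {"claw": 0.1,"translation": [0,0,-0.05],"twist": [0,0,0]},
    {"claw": 0.1,"translation": [0,0,-0.05],"twist": [0,0,0]},
    {"claw": 0.1,"translation": [0.0153,-0.0538,0],"twist": [0,0,0]},
    {"claw": 0.1,"translation": [0.0153,-0.0538,0],"twist": [0,0,0]},
    {"claw": 0.1,"translation": [0.0153,-0.0538,0],"twist": [0,0,0]},
    {"claw": 0.1,"translation": [0.0153,-0.0538,0],"twist": [0,0,0]},
    {"claw": 0.1,"translation": [0.0153,-0.0538,0],"twist": [0,0,0]},
    {"claw": 0.1,"translation": [0,0,0],"twist": [0,0,0]},
    {"claw": 0.1,"translation": [0,0,0],"twist": [0,0,0]},
  ],
)

```text
time: 20.25
tool_pos: [0.4957, 0.1777, 0.1954]
eef_rot: [0.0, 0.999, 0.046, -0.001]
force: [0.3, -0.1, -0.2]
width: 0.021
```

```bash
sed -i 's/C=np.array(\[0.5275,0.150\])/C=np.array([0.5275,0.152])/' h.py; python3 - <<'E'
from h import *
print(to(wc(-.028,.028,.077)),get_state()["width"])
s=shot("side","s6",(150,100,420,340),2.5);shot("top","t6",(130,130,390,290),3)
E
```

```text
[0.00146363 0.00036142 0.11834878] 0.020982444584574378
```

View pics/s6.png

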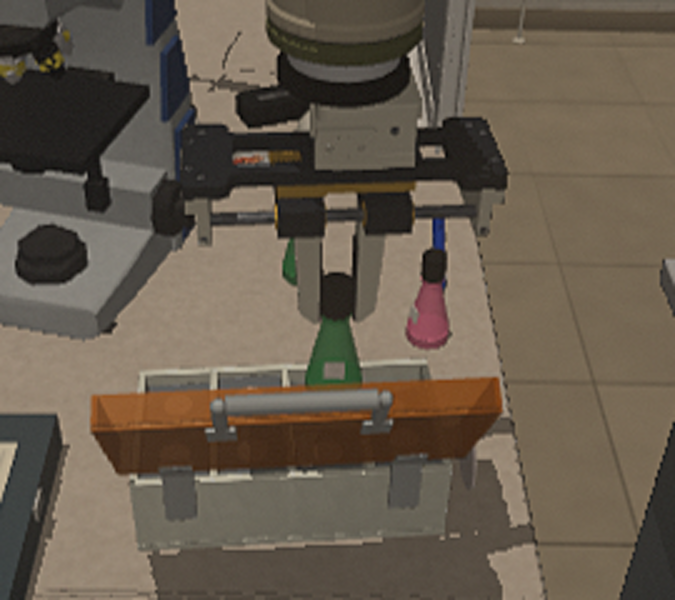

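View pics/t6.png

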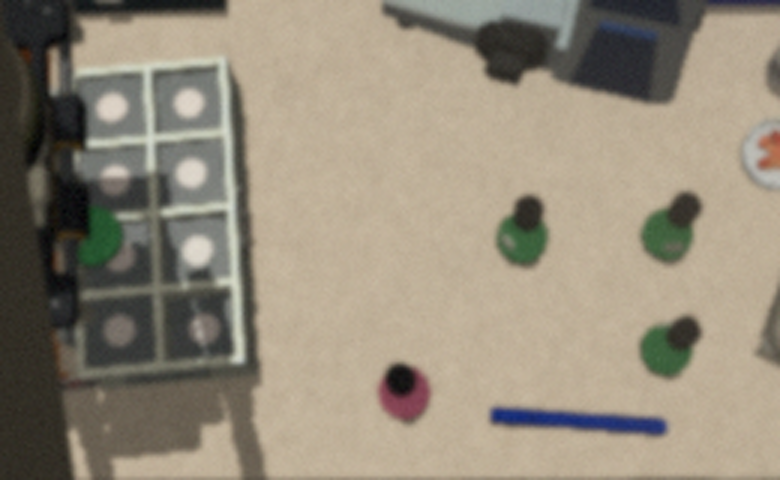

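Call:
drive_tool(
  deltas=[
    {"claw": 0.1,"translation": [0.0015,0,0.04],"twist": [0,0,0]},
    {"claw": 0.1,"translation": [0,0,0.015],"twist": [0,0,0]},
    {"claw": 0.1,"translation": [0,0,0.015],"twist": [0,0,0]},
    {"claw": 0.1,"translation": [0,0,0.015],"twist": [0,0,0]},
    {"claw": 0.1,"translation": [0,0,0],"twist": [0,0,0]},
  ],
)

```text
time: 20.98
tool_pos: [0.4971, 0.1778, 0.1099]
eef_rot: [0.0, 0.999, 0.045, -0.001]
force: [1.1, -0.1, -0.9]
width: 0.0209
```

Call:
drive_tool(
  deltas=[
    {"claw": 0.1,"translation": [0,0,0.015],"twist": [0,0,0]},
    {"claw": 0.1,"translation": [0,0,0.01],"twist": [0,0,0]},
    {"claw": 0.1,"translation": [0,0,0.008],"twist": [0,0,0]},
    {"claw": 0.1,"translation": [0,0,0.002],"twist": [0,0,0]},
    {"claw": 0.1,"translation": [0,0,0],"twist": [0,0,0]},
    {"claw": 0.1,"translation": [0,0,0],"twist": [0,0,0]},
  ],
)

```text
time: 21.72
tool_pos: [0.4982, 0.1784, 0.0765]
eef_rot: [-0.0, 0.999, 0.046, 0.001]
force: [-0.6, 0.1, 5.4]
width: 0.0211
```

Call:
drive_tool(
  deltas=[
    {"claw": 0.38,"translation": [0,0,0],"twist": [0,0,0]},
    {"claw": 0.38,"translation": [0,0,0],"twist": [0,0,0]},
    {"claw": 0.38,"translation": [0,0,-0.02],"twist": [0,0,0]},
    {"claw": 0.38,"translation": [0,0,-0.04],"twist": [0,0,0]},
    {"claw": 0.5,"translation": [0,0,-0.06],"twist": [0,0,0]},
    {"claw": 0.5,"translation": [0,0.06,-0.01],"twist": [0,0,0]},
    {"claw": 0.6,"translation": [0,0.06,0],"twist": [0,0,0]},
    {"claw": 0.6,"translation": [0,0.06,0],"twist": [0,0,0]},
    {"claw": 0.6,"translation": [0,0.06,0],"twist": [0,0,0]},
    {"claw": 0.6,"translation": [0,0,0],"twist": [0,0,0]},
  ],
)

```text
time: 22.98
tool_pos: [0.5191, -0.0649, 0.2053]
eef_rot: [0.0, 0.999, 0.043, -0.0]
force: [-0.1, 0.7, -0.2]
width: 0.0564
```

```bash
python3 - <<'E'
from h import *
s=shot("side","s7",(150,100,420,340),2.5);t=shot("top","t7",(130,130,390,290),3)
for n,im,b in (("top",t,(250,185,380,280)),("side",s,(255,150,340,225))):
    for c,st in stoppers(im,n,b): print(n,c.round(1),st,ray(n,*c,0.084).round(4))
print(get_state()["tool_pos"], to([.5235,-.1165,.067]))
E
```

```text
top [357.1 200.4] [353 196   9  10  53] [ 0.524  -0.2275  0.084 ]
top [357.  241.2] [353 237   9   9  60] [ 0.4356 -0.2237  0.084 ]
side [270.5 158.7] [267 153   8  12  91] [ 0.5278 -0.2277  0.084 ]
side [305.1 160.4] [301 155   9  12  92] [ 0.4379 -0.2223  0.084 ]
side [270.7 182.5] [266 176  12  14 124] [ 0.5248 -0.1166  0.084 ]
side [323.1 206.1] [318 199  11  15 115] [ 0.4064 -0.0266  0.084 ]
[ 0.51912553 -0.06119367  0.20535215] [-0.00044389  0.055586    0.13830851]
```

View pics/s7.png

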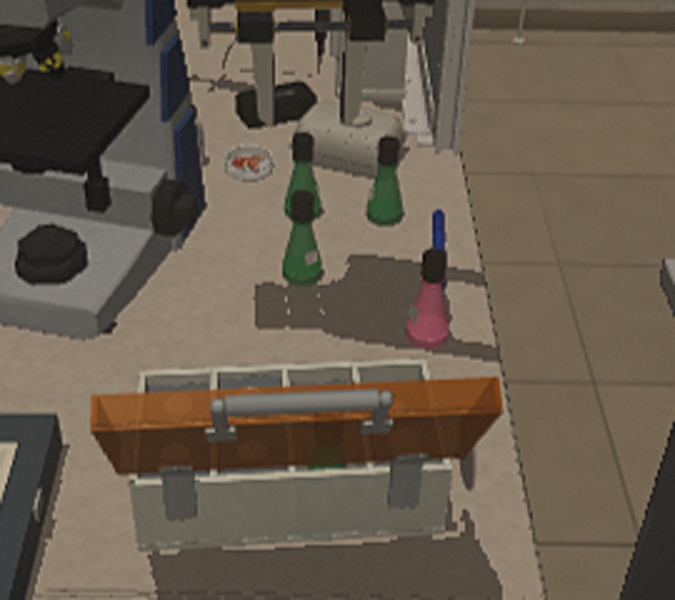

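View pics/t7.png

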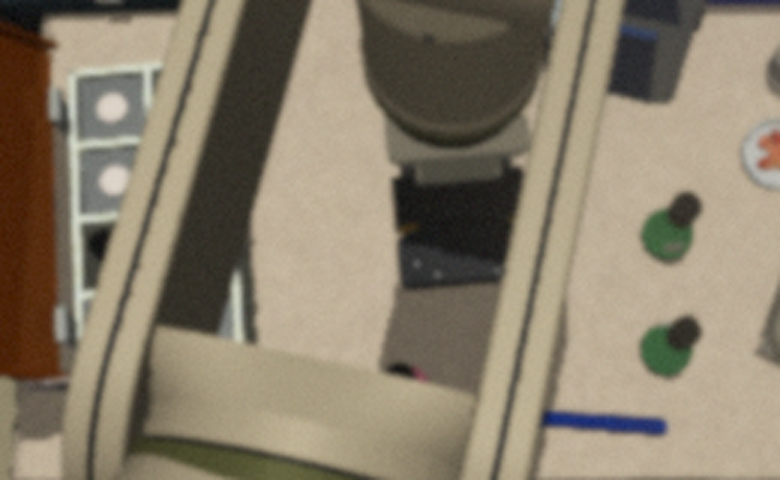

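Call:
drive_tool(
  deltas=[
    {"claw": 0.6,"translation": [0,0.0556,0.03],"twist": [0,0,0]},
    {"claw": 0.6,"translation": [0,0,0.03],"twist": [0,0,0]},
    {"claw": 0.6,"translation": [0,0,0],"twist": [0,0,0]},
    {"claw": 0.6,"translation": [0,0,0],"twist": [0,0,0]},
  ],
)

```text
time: 23.58
tool_pos: [0.525, -0.1144, 0.1472]
eef_rot: [0.0, 0.999, 0.046, 0.0]
force: [-0.6, 0.7, 0.3]
width: 0.0561
```

```bash
python3 - <<'E'
from h import *
print(get_state()["tool_pos"], to([.5235,-.1165,.067]))
E
```

```text
[ 0.52501287 -0.11441547  0.14724134] [-0.00176272  0.001928    0.08024016]
```

Call:
drive_tool(
  deltas=[
    {"claw": 0.6,"translation": [-0.0018,0.0018,0.035],"twist": [0,0,0]},
    {"claw": 0.6,"translation": [0,0,0.03],"twist": [0,0,0]},
    {"claw": 0.6,"translation": [0,0,0.015],"twist": [0,0,0]},
    {"claw": 0.1,"translation": [0,0,0],"twist": [0,0,0]},
    {"claw": 0.1,"translation": [0,0,0],"twist": [0,0,0]},
    {"claw": 0.1,"translation": [0,0,0],"twist": [0,0,0]},
    {"claw": 0.1,"translation": [0,0,0],"twist": [0,0,0]},
    {"claw": 0.1,"translation": [0,0,0],"twist": [0,0,0]},
  ],
)

```text
time: 24.58
tool_pos: [0.5237, -0.118, 0.0671]
eef_rot: [0.0, 0.999, 0.045, 0.001]
force: [1.1, -0.7, 4.1]
width: 0.021
```

Call:
drive_tool(
  deltas=[
    {"claw": 0.1,"translation": [0,0,-0.03],"twist": [0,0,0]},
    {"claw": 0.1,"translation": [0,0,-0.05],"twist": [0,0,0]},
    {"claw": 0.1,"translation": [0,0,-0.05],"twist": [0,0,0]},
    {"claw": 0.1,"translation": [0.0224,-0.0481,0],"twist": [0,0,0]},
    {"claw": 0.1,"translation": [0.0224,-0.0481,0],"twist": [0,0,0]},
    {"claw": 0.1,"translation": [0.0224,-0.0481,0],"twist": [0,0,0]},
    {"claw": 0.1,"translation": [0.0224,-0.0481,0],"twist": [0,0,0]},
    {"claw": 0.1,"translation": [0.0224,-0.0481,0],"twist": [0,0,0]},
    {"claw": 0.1,"translation": [0,0,0],"twist": [0,0,0]},
    {"claw": 0.1,"translation": [0,0,0],"twist": [0,0,0]},
  ],
)

```text
time: 25.82
tool_pos: [0.6121, 0.1317, 0.1955]
eef_rot: [0.0, 0.999, 0.046, -0.001]
force: [0.9, -0.6, -1.0]
width: 0.0209
```

```bash
python3 - <<'E'
from h import *
s=shot("side","s8",(150,100,420,340),2.5)
print(get_state()["tool_pos"],get_state()["width"], to(wc(.084,-.028,.077)))
E
```

```text
[0.61212591 0.13110927 0.19576631] 0.021303581865751795 [ 0.00173956 -0.00056021  0.11876436]
```

View pics/s8.png

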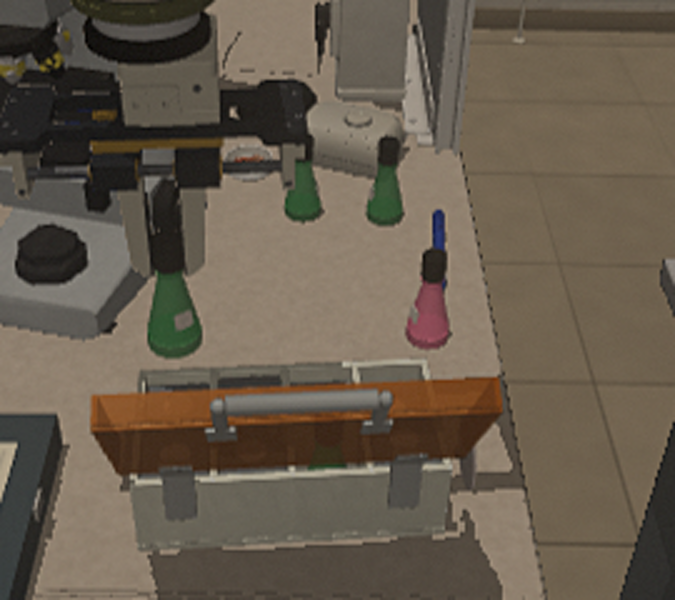

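Call:
drive_tool(
  deltas=[
    {"claw": 0.1,"translation": [0.0015,0,0.04],"twist": [0,0,0]},
    {"claw": 0.1,"translation": [0,0,0.015],"twist": [0,0,0]},
    {"claw": 0.1,"translation": [0,0,0.015],"twist": [0,0,0]},
    {"claw": 0.1,"translation": [0,0,0.015],"twist": [0,0,0]},
    {"claw": 0.1,"translation": [0,0,0],"twist": [0,0,0]},
  ],
)

```text
time: 26.5
tool_pos: [0.6135, 0.1319, 0.1101]
eef_rot: [0.0, 0.999, 0.045, -0.001]
force: [-0.9, 0.1, -0.5]
width: 0.0209
```

Call:
drive_tool(
  deltas=[
    {"claw": 0.1,"translation": [0,0,0.015],"twist": [0,0,0]},
    {"claw": 0.1,"translation": [0,0,0.01],"twist": [0,0,0]},
    {"claw": 0.1,"translation": [0,0,0.007],"twist": [0,0,0]},
    {"claw": 0.1,"translation": [0,0,0.002],"twist": [0,0,0]},
    {"claw": 0.1,"translation": [0,0,0],"twist": [0,0,0]},
    {"claw": 0.1,"translation": [0,0,0],"twist": [0,0,0]},
  ],
)

```text
time: 27.25
tool_pos: [0.6138, 0.1321, 0.0771]
eef_rot: [0.0, 0.999, 0.045, -0.0]
force: [0.5, 0.3, -0.2]
width: 0.0206
```

Call:
drive_tool(
  deltas=[
    {"claw": 0.1,"translation": [0,0,0.0015],"twist": [0,0,0]},
    {"claw": 0.1,"translation": [0,0,0],"twist": [0,0,0]},
  ],
)

```text
time: 27.5
tool_pos: [0.6144, 0.1323, 0.0769]
eef_rot: [-0.0, 0.999, 0.045, 0.0]
force: [-1.9, 0.6, 7.9]
width: 0.021
```

Bottom reached. Release and go for flask B.

Call:
drive_tool(
  deltas=[
    {"claw": 0.38,"translation": [0,0,0],"twist": [0,0,0]},
    {"claw": 0.38,"translation": [0,0,0],"twist": [0,0,0]},
    {"claw": 0.38,"translation": [0,0,-0.02],"twist": [0,0,0]},
    {"claw": 0.38,"translation": [0,0,-0.04],"twist": [0,0,0]},
    {"claw": 0.5,"translation": [0,0,-0.06],"twist": [0,0,0]},
    {"claw": 0.5,"translation": [-0.02,0.055,0],"twist": [0,0,0]},
    {"claw": 0.6,"translation": [-0.02,0.055,0],"twist": [0,0,0]},
    {"claw": 0.6,"translation": [-0.02,0.055,0],"twist": [0,0,0]},
    {"claw": 0.6,"translation": [-0.02,0.055,0],"twist": [0,0,0]},
    {"claw": 0.6,"translation": [-0.02,0.055,0],"twist": [0,0,0]},
  ],
)

```text
time: 28.75
tool_pos: [0.539, -0.1527, 0.1975]
eef_rot: [0.0, 0.999, 0.046, 0.001]
force: [1.4, 0.3, 0.6]
width: 0.0552
```

```bash
python3 - <<'E'
from h import *
s=shot("side","s9",(150,100,420,340),2.5);t=shot("top","t9",(130,130,390,290),3)
for n,im,b in (("top",t,(250,185,380,280)),("side",s,(255,150,340,225))):
    for c,st in stoppers(im,n,b): print(n,c.round(1),st,ray(n,*c,0.084).round(4))
print(get_state()["tool_pos"], to([.526,-.2275,.067]))
E
```

```text
side [270.5 158.7] [267 153   8  12  91] [ 0.5278 -0.2277  0.084 ]
side [305.1 160.4] [301 155   9  12  91] [ 0.4378 -0.222   0.084 ]
side [323.2 206. ] [319 199  10  15 113] [ 0.4062 -0.0268  0.084 ]
[ 0.53815014 -0.15618801  0.19734653] [-0.01829698  0.06966771  0.13051772]
```

View pics/s9.png

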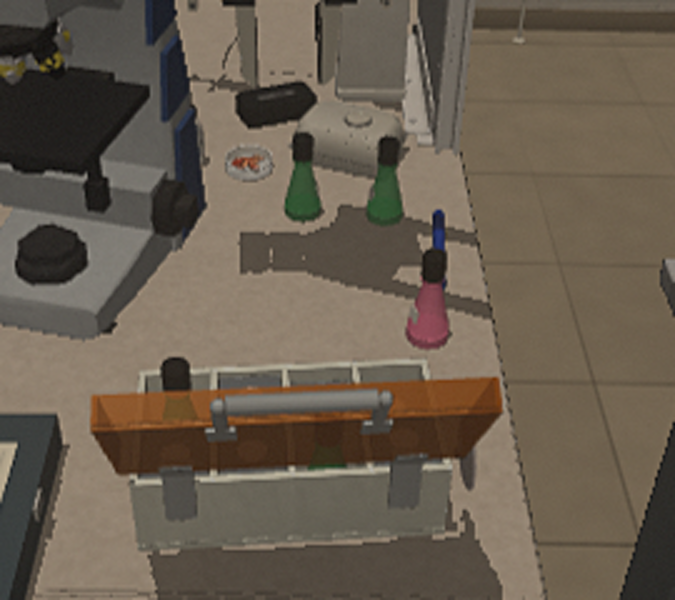

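View pics/t9.png

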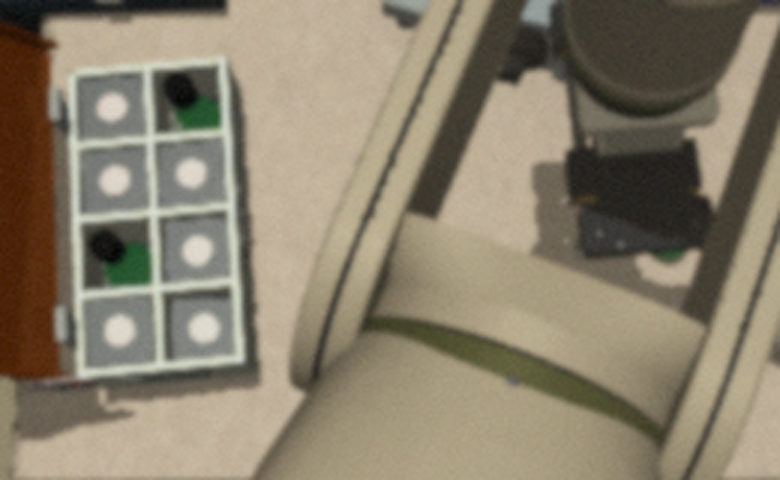

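Call:
drive_tool(
  deltas=[
    {"claw": 0.6,"translation": [-0.009,0.034,0.03],"twist": [0,0,0]},
    {"claw": 0.6,"translation": [-0.009,0.034,0.02],"twist": [0,0,0]},
    {"claw": 0.6,"translation": [0,0,0],"twist": [0,0,0]},
    {"claw": 0.6,"translation": [0,0,0],"twist": [0,0,0]},
  ],
)

```text
time: 29.35
tool_pos: [0.5283, -0.2196, 0.1468]
eef_rot: [0.0, 0.999, 0.045, 0.001]
force: [0.4, 0.2, 1.0]
width: 0.0559
```

```bash
python3 - <<'E'
from h import *
print(get_state()["tool_pos"], to([.526,-.2275,.067]))
E
```

```text
[ 0.52833439 -0.21955856  0.14683328] [-0.00313427  0.00769117  0.07983039]
```

Call:
drive_tool(
  deltas=[
    {"claw": 0.6,"translation": [-0.003,0.0077,0.03],"twist": [0,0,0]},
    {"claw": 0.6,"translation": [0,0,0.03],"twist": [0,0,0]},
    {"claw": 0.6,"translation": [0,0,0.02],"twist": [0,0,0]},
    {"claw": 0.1,"translation": [0,0,0],"twist": [0,0,0]},
    {"claw": 0.1,"translation": [0,0,0],"twist": [0,0,0]},
    {"claw": 0.1,"translation": [0,0,0],"twist": [0,0,0]},
    {"claw": 0.1,"translation": [0,0,0],"twist": [0,0,0]},
    {"claw": 0.1,"translation": [0,0,0],"twist": [0,0,0]},
  ],
)

```text
time: 30.35
tool_pos: [0.5262, -0.2286, 0.0668]
eef_rot: [0.0, 0.999, 0.045, 0.001]
force: [0.6, 0.7, 4.5]
width: 0.021
```

Call:
drive_tool(
  deltas=[
    {"claw": 0.1,"translation": [0,0,-0.03],"twist": [0,0,0]},
    {"claw": 0.1,"translation": [0,0,-0.05],"twist": [0,0,0]},
    {"claw": 0.1,"translation": [0,0,-0.05],"twist": [0,0,0]},
    {"claw": 0.1,"translation": [0.0013,-0.0585,0],"twist": [0,0,0]},
    {"claw": 0.1,"translation": [0.0013,-0.0585,0],"twist": [0,0,0]},
    {"claw": 0.1,"translation": [0.0013,-0.0585,0],"twist": [0,0,0]},
    {"claw": 0.1,"translation": [0.0013,-0.0585,0],"twist": [0,0,0]},
    {"claw": 0.1,"translation": [0.0013,-0.0585,0],"twist": [0,0,0]},
    {"claw": 0.1,"translation": [0.0013,-0.0585,0],"twist": [0,0,0]},
    {"claw": 0.1,"translation": [0,0,0],"twist": [0,0,0]},
  ],
)

```text
time: 31.6
tool_pos: [0.5003, 0.1258, 0.1955]
eef_rot: [-0.0, 0.999, 0.048, -0.0]
force: [1.2, -1.0, -0.6]
width: 0.021
```

Call:
drive_tool(
  deltas=[
    {"claw": 0.1,"translation": [0,0,0],"twist": [0,0,0]},
  ],
)

```text
time: 31.72
tool_pos: [0.501, 0.1218, 0.1954]
eef_rot: [0.0, 0.999, 0.046, -0.0]
force: [-0.2, -0.5, -1.0]
width: 0.0208
```

```bash
python3 - <<'E'
from h import *
s=shot("side","s10",(150,100,420,340),2.5)
print(get_state()["tool_pos"],get_state()["width"], to(wc(-.028,-.028,.077)))
E
```

```text
[0.50124964 0.12113586 0.19548131] 0.021034130105501214 [ 0.00099551 -0.00042661  0.11848066]
```

View pics/s10.png

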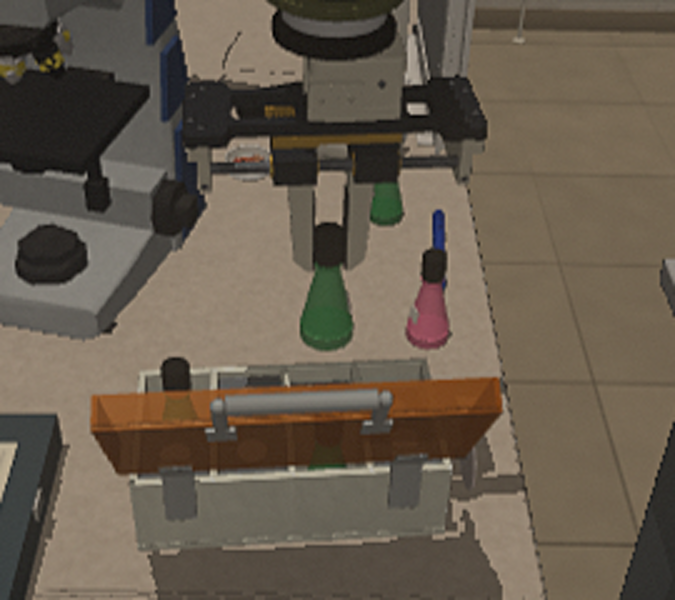

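Call:
drive_tool(
  deltas=[
    {"claw": 0.1,"translation": [0.001,0,0.04],"twist": [0,0,0]},
    {"claw": 0.1,"translation": [0,0,0.015],"twist": [0,0,0]},
    {"claw": 0.1,"translation": [0,0,0.015],"twist": [0,0,0]},
    {"claw": 0.1,"translation": [0,0,0.015],"twist": [0,0,0]},
    {"claw": 0.1,"translation": [0,0,0],"twist": [0,0,0]},
  ],
)

```text
time: 32.4
tool_pos: [0.5017, 0.1219, 0.1097]
eef_rot: [0.0, 0.999, 0.045, -0.001]
force: [-0.2, 0.1, -1.5]
width: 0.0211
```

Call:
drive_tool(
  deltas=[
    {"claw": 0.1,"translation": [0,0,0.015],"twist": [0,0,0]},
    {"claw": 0.1,"translation": [0,0,0.01],"twist": [0,0,0]},
    {"claw": 0.1,"translation": [0,0,0.007],"twist": [0,0,0]},
    {"claw": 0.1,"translation": [0,0,0.003],"twist": [0,0,0]},
    {"claw": 0.1,"translation": [0,0,0],"twist": [0,0,0]},
    {"claw": 0.1,"translation": [0,0,0],"twist": [0,0,0]},
  ],
)

```text
time: 33.15
tool_pos: [0.5028, 0.1225, 0.0766]
eef_rot: [-0.0, 0.999, 0.046, 0.001]
force: [-0.8, 1.3, 7.4]
width: 0.0211
```

Call:
drive_tool(
  deltas=[
    {"claw": 0.38,"translation": [0,0,0],"twist": [0,0,0]},
    {"claw": 0.38,"translation": [0,0,0],"twist": [0,0,0]},
    {"claw": 0.38,"translation": [0,0,-0.02],"twist": [0,0,0]},
    {"claw": 0.38,"translation": [0,0,-0.04],"twist": [0,0,0]},
    {"claw": 0.5,"translation": [0,0,-0.06],"twist": [0,0,0]},
    {"claw": 0.5,"translation": [-0.0162,0.0563,0],"twist": [0,0,0]},
    {"claw": 0.6,"translation": [-0.0162,0.0563,0],"twist": [0,0,0]},
    {"claw": 0.6,"translation": [-0.0162,0.0563,0],"twist": [0,0,0]},
    {"claw": 0.6,"translation": [-0.0162,0.0563,0],"twist": [0,0,0]},
    {"claw": 0.6,"translation": [0,0,0],"twist": [0,0,0]},
  ],
)

```text
time: 34.4
tool_pos: [0.4571, -0.1115, 0.1953]
eef_rot: [0.0, 0.999, 0.043, -0.0]
force: [-0.1, 0.8, 0.3]
width: 0.0559
```

```bash
python3 - <<'E'
from h import *
s=shot("side","s11",(150,100,420,340),2.5);t=shot("top","t11",(130,130,390,290),3)
for n,im,b in (("top",t,(250,185,380,280)),("side",s,(255,150,340,225))):
    for c,st in stoppers(im,n,b): print(n,c.round(1),st,ray(n,*c,0.084).round(4))
print(get_state()["tool_pos"], to([.4365,-.2225,.067]))
E
```

```text
top [263.1 256.4] [259 252   9  10  67] [ 0.4042 -0.0269  0.084 ]
side [305.1 160.4] [301 155   9  12  92] [ 0.4379 -0.2223  0.084 ]
side [323.5 203.5] [318 188  11  26 148] [ 0.4048 -0.036   0.084 ]
[ 0.4579048 -0.108161   0.1953523] [-0.0314186   0.11207583  0.12828782]
```

View pics/s11.png

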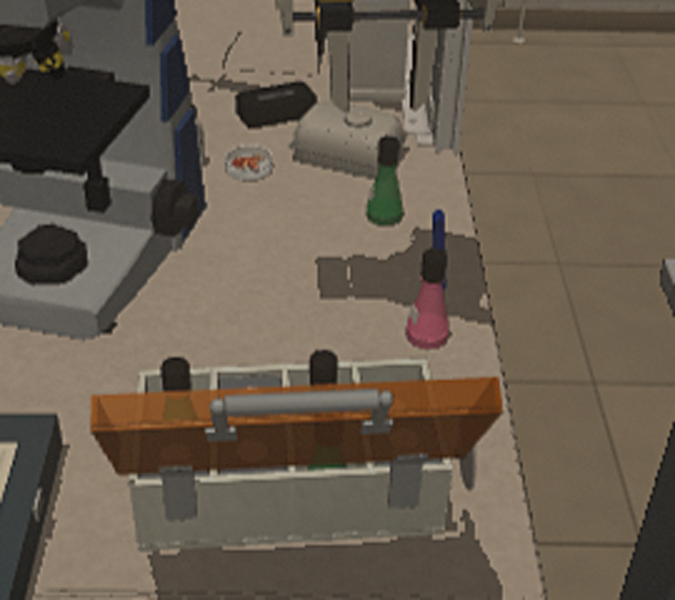

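View pics/t11.png

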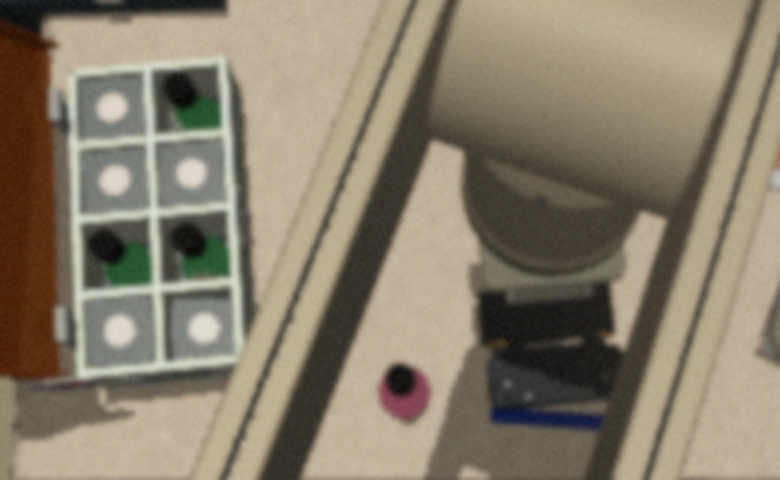

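Call:
drive_tool(
  deltas=[
    {"claw": 0.6,"translation": [-0.0155,0.056,0.025],"twist": [0,0,0]},
    {"claw": 0.6,"translation": [-0.0155,0.056,0.025],"twist": [0,0,0]},
    {"claw": 0.6,"translation": [0,0,0],"twist": [0,0,0]},
    {"claw": 0.6,"translation": [0,0,0],"twist": [0,0,0]},
  ],
)

```text
time: 35.0
tool_pos: [0.4383, -0.2195, 0.1462]
eef_rot: [-0.001, 0.999, 0.046, -0.0]
force: [0.1, -0.3, -0.5]
width: 0.0557
```

```bash
python3 - <<'E'
from h import *
t=shot("top","t12");s=shot("side","s12",(200,100,400,250),3)
for n,im,b in (("side",s,(255,150,340,225)),):
    for c,st in stoppers(im,n,b): print(n,c.round(1),st,ray(n,*c,0.084).round(4))
print(get_state()["tool_pos"], to([.437,-.2225,.067]))
E
```

```text
side [305.1 160.3] [301 154   9  13  93] [ 0.4379 -0.2226  0.084 ]
side [324.7 188.2] [323 184   5  12  37] [ 0.3972 -0.0965  0.084 ]
side [323.2 205.9] [319 199  10  14 114] [ 0.4062 -0.0271  0.084 ]
[ 0.43877972 -0.21941336  0.14692073] [-0.00213774  0.00289732  0.07991905]
```

View pics/s12.png

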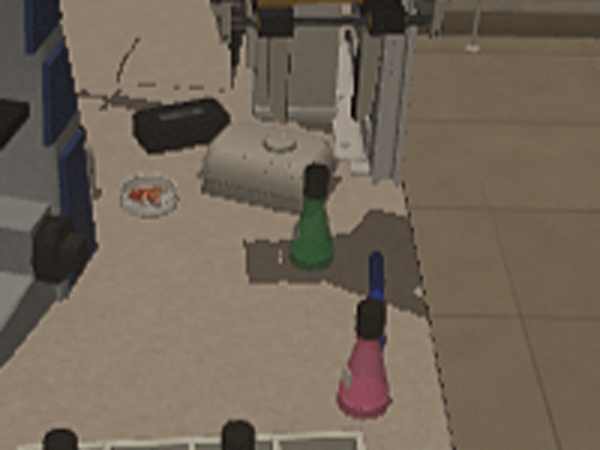

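Call:
drive_tool(
  deltas=[
    {"claw": 0.6,"translation": [-0.002,0.0028,0.03],"twist": [0,0,0]},
    {"claw": 0.6,"translation": [0,0,0.03],"twist": [0,0,0]},
    {"claw": 0.6,"translation": [0,0,0.02],"twist": [0,0,0]},
    {"claw": 0.1,"translation": [0,0,0],"twist": [0,0,0]},
    {"claw": 0.1,"translation": [0,0,0],"twist": [0,0,0]},
    {"claw": 0.1,"translation": [0,0,0],"twist": [0,0,0]},
    {"claw": 0.1,"translation": [0,0,0],"twist": [0,0,0]},
    {"claw": 0.1,"translation": [0,0,0],"twist": [0,0,0]},
  ],
)

```text
time: 36.1
tool_pos: [0.4368, -0.2243, 0.0673]
eef_rot: [0.001, 0.999, 0.045, 0.001]
force: [1.6, 1.8, 3.7]
width: 0.0209
```

Call:
drive_tool(
  deltas=[
    {"claw": 0.1,"translation": [0,0,-0.03],"twist": [0,0,0]},
    {"claw": 0.1,"translation": [0,0,-0.05],"twist": [0,0,0]},
    {"claw": 0.1,"translation": [0,0,-0.05],"twist": [0,0,0]},
    {"claw": 0.1,"translation": [0.0067,-0.0564,0],"twist": [0,0,0]},
    {"claw": 0.1,"translation": [0.0067,-0.0564,0],"twist": [0,0,0]},
    {"claw": 0.1,"translation": [0.0067,-0.0564,0],"twist": [0,0,0]},
    {"claw": 0.1,"translation": [0.0067,-0.0564,0],"twist": [0,0,0]},
    {"claw": 0.1,"translation": [0.0067,-0.0564,0],"twist": [0,0,0]},
    {"claw": 0.1,"translation": [0.0067,-0.0564,0],"twist": [0,0,0]},
    {"claw": 0.1,"translation": [0,0,0],"twist": [0,0,0]},
  ],
)

```text
time: 37.35
tool_pos: [0.4445, 0.1201, 0.196]
eef_rot: [-0.0, 0.999, 0.048, -0.0]
force: [-0.0, -1.6, -1.0]
width: 0.0207
```

Call:
drive_tool(
  deltas=[
    {"claw": 0.1,"translation": [0,0,0],"twist": [0,0,0]},
  ],
)

```text
time: 37.48
tool_pos: [0.445, 0.1164, 0.1959]
eef_rot: [0.0, 0.999, 0.046, -0.0]
force: [0.5, 0.3, -0.4]
width: 0.0206
```

```bash
python3 - <<'E'
from h import *
s=shot("side","s13",(150,100,420,340),2.5)
print(get_state()["tool_pos"],get_state()["width"], to(wc(-.084,-.028,.077)))
E
```

```text
[0.44513469 0.11578399 0.19599592] 0.021238024355800723 [ 0.00139376 -0.00065412  0.11899465]
```

View pics/s13.png

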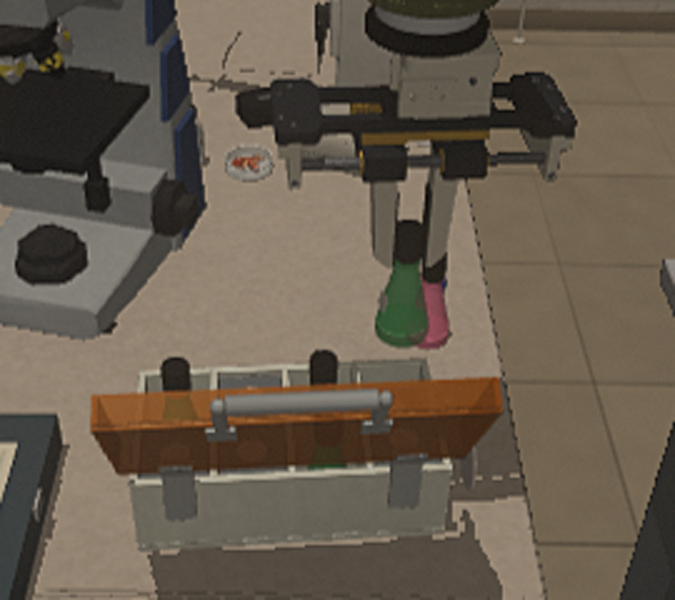

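Call:
drive_tool(
  deltas=[
    {"claw": 0.1,"translation": [0.0013,0,0.04],"twist": [0,0,0]},
    {"claw": 0.1,"translation": [0,0,0.015],"twist": [0,0,0]},
    {"claw": 0.1,"translation": [0,0,0.015],"twist": [0,0,0]},
    {"claw": 0.1,"translation": [0,0,0.015],"twist": [0,0,0]},
    {"claw": 0.1,"translation": [0,0,0],"twist": [0,0,0]},
  ],
)

```text
time: 38.15
tool_pos: [0.446, 0.1166, 0.1104]
eef_rot: [0.0, 0.999, 0.045, -0.001]
force: [0.3, 0.3, -0.4]
width: 0.0211
```

Call:
drive_tool(
  deltas=[
    {"claw": 0.1,"translation": [0,0,0.015],"twist": [0,0,0]},
    {"claw": 0.1,"translation": [0,0,0.01],"twist": [0,0,0]},
    {"claw": 0.1,"translation": [0,0,0.007],"twist": [0,0,0]},
    {"claw": 0.1,"translation": [0,0,0.003],"twist": [0,0,0]},
    {"claw": 0.1,"translation": [0,0,0],"twist": [0,0,0]},
    {"claw": 0.1,"translation": [0,0,0],"twist": [0,0,0]},
  ],
)

```text
time: 38.9
tool_pos: [0.4471, 0.1172, 0.0772]
eef_rot: [-0.0, 0.999, 0.046, 0.001]
force: [-1.9, 1.3, 7.6]
width: 0.021
```

Call:
drive_tool(
  deltas=[
    {"claw": 0.38,"translation": [0,0,0],"twist": [0,0,0]},
    {"claw": 0.38,"translation": [0,0,0],"twist": [0,0,0]},
    {"claw": 0.38,"translation": [0,0,-0.02],"twist": [0,0,0]},
    {"claw": 0.38,"translation": [0,0,-0.04],"twist": [0,0,0]},
    {"claw": 0.5,"translation": [0,0,-0.06],"twist": [0,0,0]},
    {"claw": 0.5,"translation": [0,0.06,-0.02],"twist": [0,0,0]},
    {"claw": 0.6,"translation": [0,0.06,-0.02],"twist": [0,0,0]},
    {"claw": 0.6,"translation": [0,0.06,0],"twist": [0,0,0]},
    {"claw": 0.6,"translation": [0,0.06,0],"twist": [0,0,0]},
  ],
)

```text
time: 40.02
tool_pos: [0.4682, -0.1226, 0.236]
eef_rot: [0.0, 0.999, 0.046, 0.0]
force: [0.1, -0.1, 0.6]
width: 0.0557
```

```bash
python3 - <<'E'
from h import *
s=shot("side","s14",(150,180,370,345),3);t=shot("top","t14",(100,130,360,290),3)
print(get_state()["tool_pos"])
E
```

```text
[ 0.46768135 -0.12588281  0.2352893 ]
```

View pics/s14.png

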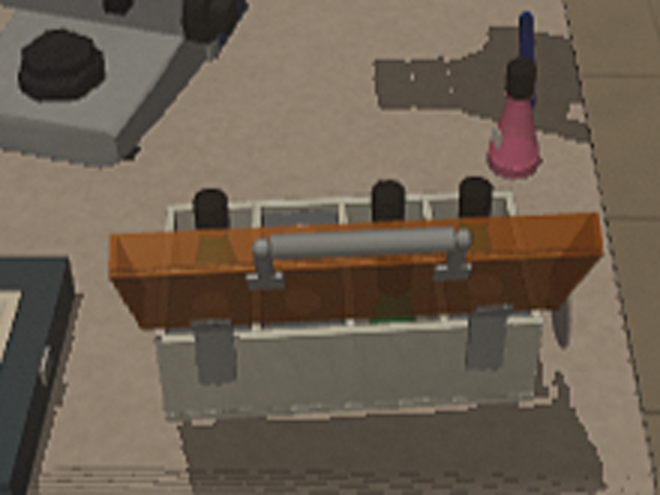

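View pics/t14.png

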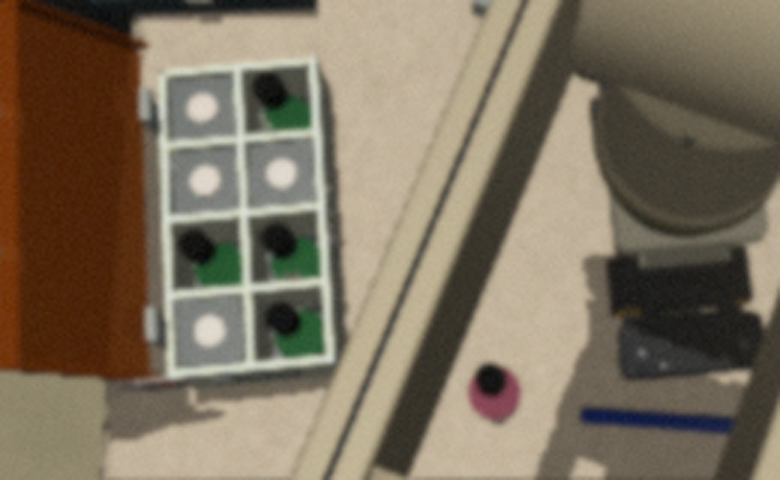

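Call:
drive_tool(
  deltas=[
    {"claw": 0.3,"translation": [0,0,-0.02],"twist": [0,0,-0.1745]},
    {"claw": 0.3,"translation": [0,0,-0.02],"twist": [0,0,-0.1745]},
    {"claw": 0.3,"translation": [0,0,-0.02],"twist": [0,0,-0.1745]},
    {"claw": 0.3,"translation": [0,0,-0.01],"twist": [0,0,-0.1745]},
    {"claw": 0.3,"translation": [0,0,0],"twist": [0,0,-0.1745]},
    {"claw": 0.3,"translation": [0,0,0],"twist": [0,0,-0.1745]},
    {"claw": 0.3,"translation": [0,0,0],"twist": [0,0,-0.1745]},
    {"claw": 0.3,"translation": [0,0,0],"twist": [0,0,-0.1745]},
    {"claw": 0.3,"translation": [0,0,0],"twist": [0,0,-0.1745]},
    {"claw": 0.3,"translation": [0,0,0],"twist": [0,0,0]},
  ],
)

```text
time: 41.38
tool_pos: [0.4681, -0.12, 0.3054]
eef_rot: [-0.0, 0.675, 0.738, -0.0]
force: [0.0, -0.4, -0.7]
width: 0.0277
```

```bash
python3 - <<'E'
from h import *
for n,(x,y) in {"c0":(-.084,-.028),"c1":(-.028,-.028),"c3":(.084,-.028),"c5":(-.028,.028)}.items():
  for z in (.105,.092): print(n,z,[round((a-b)*3) for a,b in zip(proj("side",wc(x,y,z)),(150,180))],[round((a-b)*3) for a,b in zip(proj("top",wc(x,y,z)),(100,130))])
print(get_state()["tool_pos"], to([.5148,.298,.29])); print(toolR().round(3))
E
```

```text
c0 0.105 [477, 187] [279, 314]
c0 0.092 [475, 202] [283, 318]
c1 0.105 [389, 191] [275, 235]
c1 0.092 [389, 206] [279, 239]
c3 0.105 [211, 198] [268, 83]
c3 0.092 [212, 214] [271, 89]
c5 0.105 [397, 254] [195, 242]
c5 0.092 [396, 269] [199, 247]
[ 0.46809618 -0.1199745   0.30538741] [0.41205922 0.08418043 0.01554232]
[[-0.09   0.996 -0.001]
 [ 0.996  0.09   0.   ]
 [ 0.001 -0.001 -1.   ]]
```

Call:
drive_tool(
  deltas=[
    {"claw": 0.3,"translation": [0.0588,0.012,0],"twist": [0,0,0]},
    {"claw": 0.3,"translation": [0.0588,0.012,0],"twist": [0,0,0]},
    {"claw": 0.3,"translation": [0.0588,0.012,0],"twist": [0,0,0]},
    {"claw": 0.3,"translation": [0.0588,0.012,0],"twist": [0,0,0]},
    {"claw": 0.3,"translation": [0.0588,0.012,0],"twist": [0,0,0]},
    {"claw": 0.3,"translation": [0.0588,0.012,0],"twist": [0,0,0]},
    {"claw": 0.3,"translation": [0.0588,0.012,0],"twist": [0,0,0]},
    {"claw": 0.3,"translation": [0,0,0],"twist": [0,0,0]},
    {"claw": 0.3,"translation": [0,0,0],"twist": [0,0,0]},
  ],
)

```text
time: 42.5
tool_pos: [0.5142, 0.2968, 0.3053]
eef_rot: [-0.0, 0.675, 0.738, -0.001]
force: [0.1, -0.0, 0.5]
width: 0.0282
```

```bash
python3 - <<'E'
from h import *
s=shot("side","s15",(150,100,420,340),2.5)
print(get_state()["tool_pos"], to([.5148,.298,.222]))
E
```

```text
[0.51448613 0.29614729 0.30568861] [0.00186482 0.0005012  0.08368743]
```

View pics/s15.png

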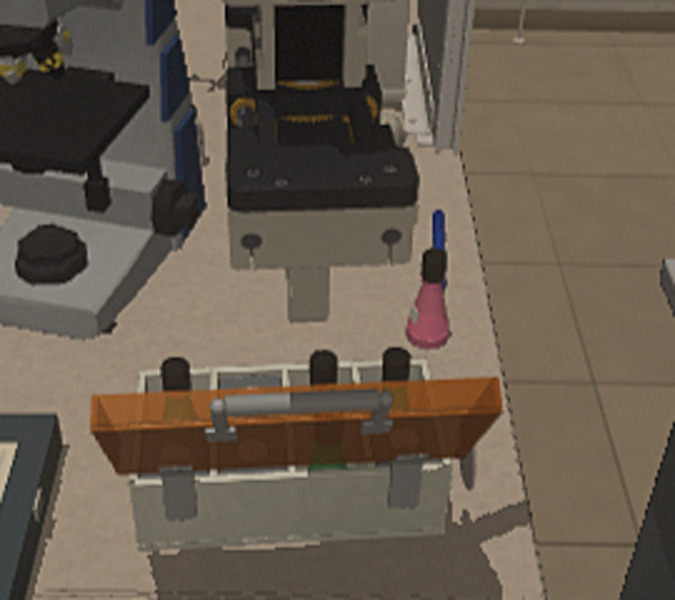

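Call:
drive_tool(
  deltas=[
    {"claw": 0.3,"translation": [0.0018,0,0.025],"twist": [0,0,0]},
    {"claw": 0.3,"translation": [0,0,0.02],"twist": [0,0,0]},
    {"claw": 0.3,"translation": [0,0,0.015],"twist": [0,0,0]},
    {"claw": 0.3,"translation": [0,0,0.012],"twist": [0,0,0]},
    {"claw": 0.3,"translation": [0,0,0.011],"twist": [0,0,0]},
    {"claw": 0.3,"translation": [0,0,0],"twist": [0,0,0]},
  ],
)

```text
time: 43.3
tool_pos: [0.514, 0.2983, 0.2218]
eef_rot: [-0.0, 0.674, 0.738, -0.001]
force: [-0.4, -0.4, 0.0]
width: 0.028
```

Call:
drive_tool(
  deltas=[
    {"claw": 0,"translation": [0,0,0],"twist": [0,0,0]},
    {"claw": 0,"translation": [0,0,0],"twist": [0,0,0]},
    {"claw": 0,"translation": [0,0,0],"twist": [0,0,0]},
    {"claw": 0,"translation": [0,0,0],"twist": [0,0,0]},
  ],
)

```text
time: 43.8
tool_pos: [0.5148, 0.2987, 0.2235]
eef_rot: [0.0, 0.674, 0.738, 0.001]
force: [-0.1, -0.4, 2.1]
width: 0.0113
```

Call:
drive_tool(
  deltas=[
    {"claw": 0,"translation": [-0.0218,0,-0.0107],"twist": [0,0,0]},
    {"claw": 0,"translation": [-0.0232,0,-0.0073],"twist": [0,0,0]},
    {"claw": 0,"translation": [-0.024,0,-0.0037],"twist": [0,0,0]},
    {"claw": 0,"translation": [-0.0243,0,-0.0001],"twist": [0,0,0]},
    {"claw": 0,"translation": [-0.024,0,0.0035],"twist": [0,0,0]},
    {"claw": 0,"translation": [-0.0232,0,0.0071],"twist": [0,0,0]},
    {"claw": 0,"translation": [-0.0219,0,0.0105],"twist": [0,0,0]},
    {"claw": 0,"translation": [-0.0201,0,0.0136],"twist": [0,0,0]},
    {"claw": 0,"translation": [0,0,0],"twist": [0,0,0]},
  ],
)

```text
time: 44.92
tool_pos: [0.5309, 0.1145, 0.2089]
eef_rot: [0.0, 0.675, 0.738, -0.001]
force: [-0.3, -3.9, 1.8]
width: 0.0113
```

```bash
python3 - <<'E'
from h import *
s=shot("side","s16",(150,100,420,340),2.5)
st=get_state(); print(st["tool_pos"],st["force"],st["width"],cr(st["tool_pos"]))
E
```

```text
[0.53088825 0.11509098 0.20934579] [-1.54049306 -5.93964625  3.58338903] 0.011234688629491335 [ 2.01443091e-05 -3.70642060e-02]
```

View pics/s16.png

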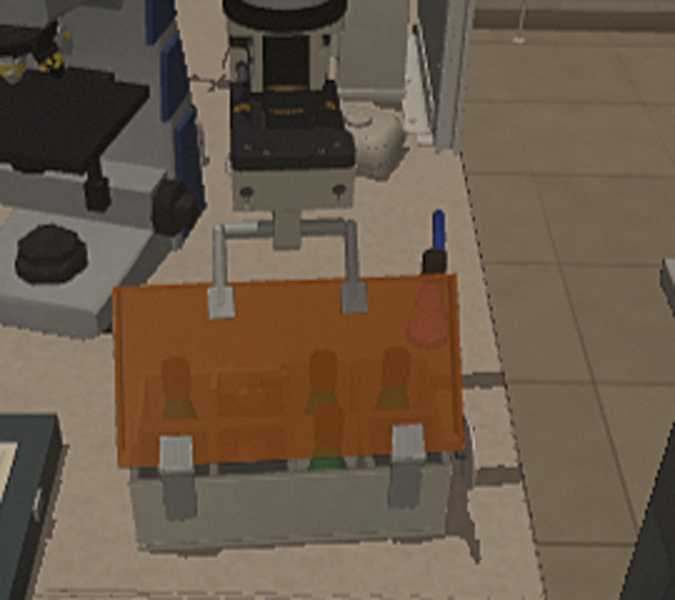

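Call:
drive_tool(
  deltas=[
    {"claw": 0,"translation": [-0.007,0,0.006],"twist": [0,0,0]},
    {"claw": 0,"translation": [-0.007,0,0.0065],"twist": [0,0,0]},
    {"claw": 0,"translation": [0,0,0],"twist": [0,0,0]},
    {"claw": 0,"translation": [0,0,0],"twist": [0,0,0]},
  ],
)

```text
time: 45.48
tool_pos: [0.5321, 0.1022, 0.1974]
eef_rot: [0.0, 0.674, 0.738, -0.001]
force: [-3.0, -7.2, 2.6]
width: 0.0112
```

```bash
python3 - <<'E'
from h import *
s=shot("side","s17",(200,170,360,290),5); shot("top","t17",(100,130,360,290),3)
st=get_state(); print(st["tool_pos"],st["force"],st["width"],cr(st["tool_pos"]))
def pt(n,th,rr,x):
    return proj(n,wc(x,.063-rr*np.cos(th),.093+rr*np.sin(th)))
for th in (.66,.785,.91):
    print(th,[[round((a-b)*5) for a,b in zip(pt("side",th,rr,x),(200,170))] for rr,x in ((.125,-.12),(.125,.12),(.162,-.042),(.162,.042))])
E
```

```text
[0.53211973 0.10221543 0.197426  ] [-2.21002689 -6.44043869  3.53425383] 0.010865493263940897 [ 7.64731069e-05 -4.99983991e-02]
0.66 [[649, 212], [-12, 237], [432, 123], [203, 131]]
0.785 [[657, 204], [-17, 229], [436, 110], [202, 118]]
0.91 [[666, 201], [-23, 227], [442, 104], [201, 112]]
```

View pics/s17.png

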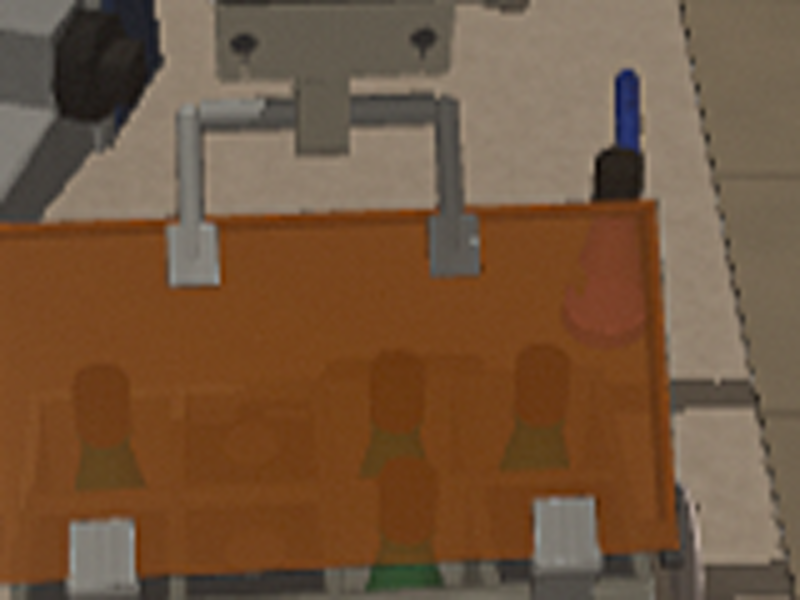

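View pics/t17.png

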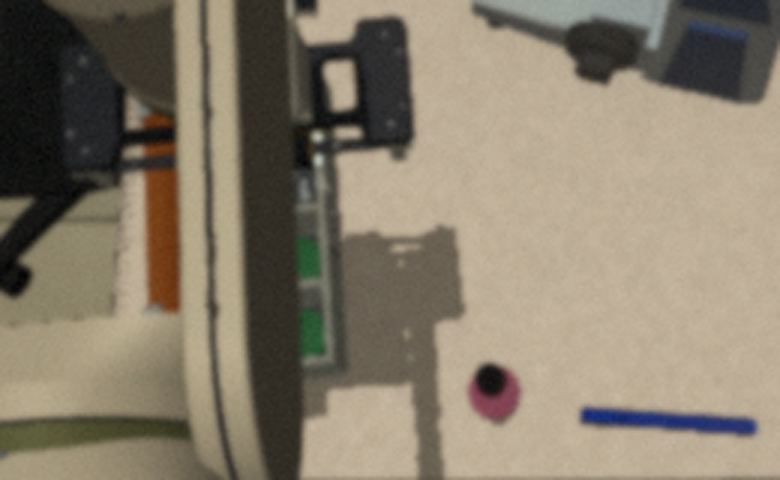

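Call:
drive_tool(
  deltas=[
    {"claw": 0.15,"translation": [0,0,0],"twist": [0,0,0]},
    {"claw": 0.3,"translation": [0,0,0],"twist": [0,0,0]},
    {"claw": 0.3,"translation": [0,0,0],"twist": [0,0,0]},
    {"claw": 0.3,"translation": [0,0,-0.02],"twist": [0,0,0]},
    {"claw": 0.3,"translation": [0,0,-0.04],"twist": [0,0,0]},
    {"claw": 0.3,"translation": [0,0,-0.05],"twist": [0,0,0]},
    {"claw": 0.3,"translation": [-0.06,0,0],"twist": [0,0,0]},
    {"claw": 0.3,"translation": [-0.06,0,0],"twist": [0,0,0]},
    {"claw": 0.3,"translation": [-0.06,0,0],"twist": [0,0,0]},
    {"claw": 0.3,"translation": [-0.06,0,0],"twist": [0,0,0]},
  ],
)

```text
time: 46.82
tool_pos: [0.5543, -0.1379, 0.3094]
eef_rot: [0.001, 0.674, 0.739, 0.001]
force: [0.4, -0.5, -0.2]
width: 0.0277
```

Call:
drive_tool(
  deltas=[
    {"claw": 0.3,"translation": [-0.05,0,0],"twist": [0,0,0]},
    {"claw": 0.3,"translation": [-0.05,0,0],"twist": [0,0,0]},
    {"claw": 0.3,"translation": [0,0,0],"twist": [0,0,0]},
  ],
)

```text
time: 47.2
tool_pos: [0.5627, -0.2391, 0.3082]
eef_rot: [0.0, 0.676, 0.737, -0.0]
force: [0.7, 0.6, -1.2]
width: 0.0276
```

```bash
python3 - <<'E'
from h import *
s=shot("side","s18",(200,170,380,305),4.4); t=shot("top","t18",(130,130,260,290),3.7)
cv2.imwrite("pics/t18.png",cv2.resize(t[130:290,100:300],None,fx=3.7,fy=3.7,interpolation=cv2.INTER_CUBIC))
def pt(n,th,rr,x): return proj(n,wc(x,.063-rr*np.cos(th),.093+rr*np.sin(th)))
for th in (.66,.785,.91):
    print(th,[[round((a-b)*3.7) for a,b in zip(pt("top",th,rr,x),(100,130))] for rr,x in ((.125,-.12),(.125,.12),(.162,-.042),(.162,.042))])
st=get_state(); print(st["tool_pos"],st["time"])
E
```

```text
0.66 [[339, 434], [318, -2], [381, 271], [372, 115]]
0.785 [[314, 433], [294, -9], [349, 266], [341, 108]]
0.91 [[287, 432], [268, -15], [313, 262], [305, 101]]
[ 0.56314953 -0.23590581  0.3083897 ] 47.3
```

View pics/s18.png

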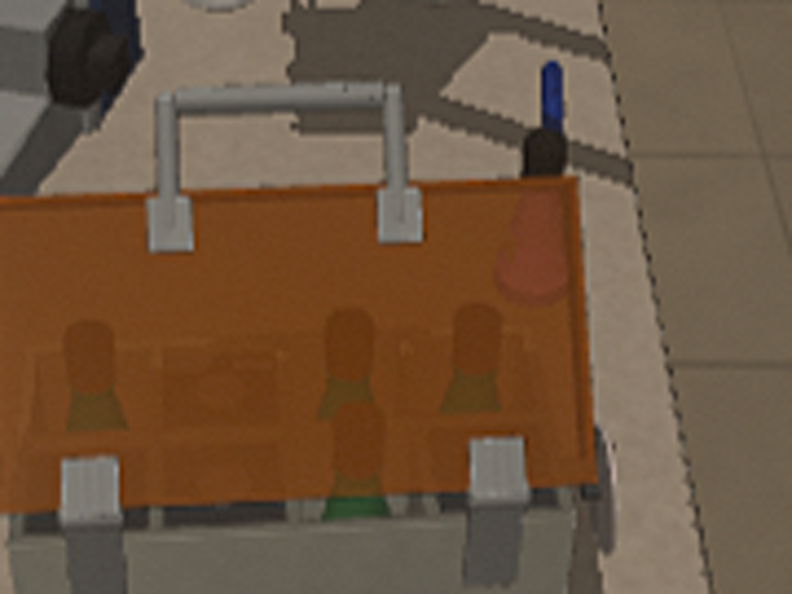

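View pics/t18.png

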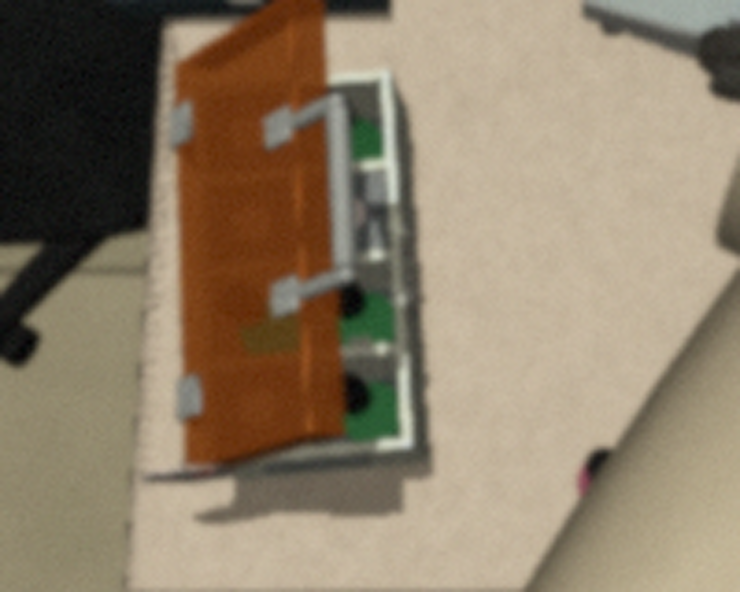

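```bash
python3 - <<'E'
from h import *
print(r.close_job(), get_state()["force"])
E
```

```text
the job is handed in; nothing more can be done
the job is handed in; nothing more can be done
```

All four green flasks are stowed in the crate, and the cover is standing at about 46 degrees over them. I handed the job in at about 47 s on the robot's clock.

- **Cover back:** I folded it back by its handle to about 2.1 rad, and it stayed there until all the flasks were in.
- **Pressing the plates:** Cells 0, 1, 3 and 5 gave freely. Cells 2, 6 and 7 stopped after about 4 mm, so they hold jars. I did not press cell 4 because four empty cells were enough. Pressing cell 2 reached about 70 N at the wrist, below the 120 N limit, and I pressed the later plates more gently.
- **Flasks:** One flask went into each of cells 0, 1, 3 and 5, pushed down until I felt the bottom (5 to 8 N). By the tool height, each base ended about 10 mm above the crate's underside. The last pictures show all four upright in their cells, and for the three I could check from the side, the stoppers are at the expected height.
- **Cover at 45 degrees:** The tool position gave about 0.80 rad before I let go. After release, the top picture gave about 0.81 rad and the side picture fits 45 degrees. All are inside the 0.663 to 0.908 band. I could not see the red mark on the scale in either picture, so I did not read it directly.
- **Left alone:** I did not touch the pen, the petri dish or the pink flask. The arm is clear of everything.

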